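# Nest an optics set and inspect the eyepiece under a hand magnifier

## Robot

A 7-joint arm with a two-finger parallel gripper is mounted at the origin on the work surface; the furniture and walls round the work are solid. World frame = base frame: x ahead of the robot, y to its left, z up, the work surface at z = 0. Lengths are in m, angles in rad, forces in N, time in s.
With the tool pointing down it reaches from about 0.425 to 1.025 m from the base axis. Payload 3.6 kg.
Tool frame: the origin (TCP) lies on the centre line of the jaws, within the pads' length; the fingertips stand 8 mm ahead of it and the grasp point (between the pads) lies 11 mm behind it; z points along the fingers, y is the line along which they close (so a half turn about z gives the same grasp; the last joint's range is limited). The gripper opens to 85 mm and grips with 20 to 120 N. Pads are 22 mm wide; open, the fingers measure 114 mm over their backs; the gripper's body (76 mm by 85 mm) begins 54 mm behind the grasp point. The pads swing forward as they close: fully open they stand 13 mm farther back than shut.
Start: joints at [1.192, 0.591, 0.048, 1.609, -0.033, 0.943, -0.034], TCP at [0.204, -0.696, 0.239] pointing down, gripper open.
Joint ranges: [-2.69, 2.69], [-0.47, 2.24], [-1.27, 1.36], [0.19, 2.51], [-1.53, 4.68], [0.08, 2.07], [-3.09, 3.09]. Speed limits (rad/s): [2.57, 2.57, 3.14, 3.14, 3.14, 3.14, 3.14].

## Interface

Orientations are given as a unit quaternion [x, y, z, w].
In Python, from plant import observe, camera, sign_off gives the robot as it stands.
- The arm moves only by the shell command python3 -m crank 'ROWS'. ROWS is JSON, a list that holds one entry, the list of rows, each a list of 5 numbers: the opening, from -1 (shut) to 1 (fully open), so that 0 is half open, then the shift along the tool's x, y, z in cm, then the turn about the tool's z in rad. A call has 1 to 5 rows; each row is the pose to reach, as a shift and turn from the pose commanded when the call began, along the tool's axes at that moment; what a row does not reach only later rows make up. A row lasts 1/12 s, in which the tool goes at most 41.7 mm and 7.16 degrees, less where a joint would pass 70% of its speed; a pose out of reach is approached as far as the arm can. A call with a gripper value outside its range is refused whole. The fingers move at their own pace and stop on an object; the grip force is fixed at half the most. Time passes only in rows, so rows that repeat a pose let the fingers close. It gives the time, the measured TCP pose, the force, the opening and the grip force at its end, in the units of the state.
- observe(): the state, without advancing time (a new reading comes with each control period).
- camera(name): name is "scene" or "side" or "wrist"; returns a dict with "frame" (400x640x3 uint8, blue, green, red), "K" (3x3 intrinsics, pixels), "R" (3x3) and "t" (3): a world point X has camera coordinates R X + t. Camera axes: x right, y down, z forward; pixel columns grow to the right and rows downward; lengths in m; the calibration is good to about 2 mm. The wrist camera is an equidistant fisheye: a pixel r from the principal point sees the ray r / f radians off the axis. A picture is of the moment at which its call begins. There is no depth.
- sign_off(): hands the job in; it is judged then, once.
The state is a dict: "t": time; "joints": joint angles; "qd": joint speeds; "joint_torque": joint torques, N m; "tcp_pos": TCP position; "tcp_rot": TCP orientation; "wrist_force": force on the tool from outside, world axes, zero at the start; "moment": the same for the moment, N m; "grip_width": finger opening in m; "grip_force": force on a finger pad.
Only numpy, scipy, OpenCV 4.12 (cv2) and the standard library are available. Lean on these libraries where they do the work, as an engineer would, in place of code of your own. Each camera call takes 0.05 s, during which the arm holds its last target. There are 200 camera calls.

## Task

Load the inspection stand for a check of the microscope optics: from the tray, stand the objective can upright in the left well, the eyepiece in the middle well in front of the post and the immersion-oil bottle in the right well (left and right as seen with the post at the back), each fully down and without dropping it. Then pick up the hand magnifier and hold it level and still, centred over the eyepiece with the white line round its rim at the height of the red pointer that marks its focus; finish while holding it there, touching nothing else with it. Leave the pointer at its setting and the other things on the bench where they are.

Things in the scene. Friction and masses are not known exactly. Their poses are not given: they have to be found in the camera images.
- stand: Fixed inspection stand; place and yaw vary. Pale wooden nest block, 64 (x) x 236 (y) mm, top 25 mm above the bench, with three round wells in a row along y, on an aluminium plate 74 x 244 mm. Behind it, at x = 98 mm, a steel post 12 mm thick, 195 mm tall, with the pointer's collar (26 mm; knob reaches 30 mm to +y). Origin on the bench under the middle well; x to the post, y to the left well, z up.
- well_left (a point): Site on its floor, at the centre; z up. The well is 12 mm deep, its mouth 25 mm above the bench, with a 1.5 mm chamfer; 40 mm wide, 80 mm from the middle well; for the objective can.
- well_middle (a point): Site on its floor, at the centre; z up. The well is 12 mm deep, its mouth 25 mm above the bench, with a 1.5 mm chamfer; 33 mm wide; for the eyepiece.
- well_right (a point): Site on its floor, at the centre; z up. The well is 12 mm deep, its mouth 25 mm above the bench, with a 1.5 mm chamfer; 33 mm wide, 80 mm from the middle well; for the oil bottle.
- pointer_tip (a point): Tip of the horizontal red pointer on the post's collar; it points from the post to the axis of the middle well and ends 65 mm from it. Its height, somewhere from 112 to 157 mm above the bench, marks the focal height for the middle of the lens. z up. The collar is held by friction only: do not push it.
- eyepiece: Black microscope eyepiece standing on its barrel, 47 mm high, 62 g. Head 33 mm across from 24 to 40 mm above its foot (grip there), narrowing to 28 mm at the top; the barrel is 23 mm across at the foot, but for contacts it widens evenly from foot to head. Origin at the centre of the foot, z up.
- can: Objective can: black screw can with a white ribbed cap, standing upright, 52 mm high, 70 g; body 34 mm across, cap (34 mm and up) 36 mm across. Origin at the centre of the foot, z up.
- oil: Immersion-oil bottle: small yellow dropper bottle with a black cap, standing upright, 60 mm high, 40 g; body 26 to 28 mm across up to about 40 mm, the cap narrower. Origin at the foot, within 1 mm of its axis; z up.
- loupe: Hand magnifier lying flat on the bench, 110 g (varies by a quarter), 18 mm thick all over: a black round rim 68 mm across with a white line round its middle, a 57 mm glass lens, and a grey straight handle with flat sides, 24 mm wide, from 46 to 148 mm from the lens centre. Origin under the lens centre, on its underside; x points from the handle to the lens, z up (the lens axis).
- loupe_lens (a point): Centre of the lens, at mid-thickness (the height of the white line), 9 mm above the underside.
- loupe_grip (a point): Middle of the handle's rubber grip, 75 mm from the lens centre toward the handle's end, 9 mm above the underside; within 15 mm of the magnifier's balance point. Grip across the handle's 24 mm width.
- tray: Pale enamelled instrument tray, fixed, 292 (x) x 202 (y) mm, floor 2 mm and rim 22 mm above the bench; the can, eyepiece and bottle start in it, in any order. Origin at the centre of its underside, z up.
- blower: Bystander: dark rubber air blower, 51 mm across, 100 mm high, loose. Origin at its foot.
- blue: Bystander: blue stain bottle, 34 x 37 x 82 mm, loose. Origin at its foot.
There are look-alikes about, which are no part of the job. What is shaped like the oil but orange or turquoise is not meant.

How it is judged:
On the way:
1. the can, the eyepiece and the oil bottle stand fully down in their wells, let go (horizontal distance between can and well_left below 0.005 m and z of can in the frame of well_left below 0.003 m and angle between each of can, eyepiece, oil's own z axis and vertical below 0.1 rad and horizontal distance between eyepiece and well_middle below 0.005 m and z of eyepiece in the frame of well_middle below 0.003 m and horizontal distance between oil and well_right below 0.005 m and z of oil in the frame of well_right below 0.003 m and contact force between the fingers and can below 0.05 N and contact force between the fingers and eyepiece below 0.05 N and contact force between the fingers and oil below 0.05 N), for 0.2 s.
At the end, for the whole second after the job is handed in: Can, eyepiece, bottle in left, middle, right well within 5 mm of its axis, 3 mm of its floor, tilt below 0.1 rad. Magnifier held (1 N), touching nothing else, below 0.02 m/s, tilt under 0.1 rad, lens centre within 5 mm of the pointer's height and 10 mm of the eyepiece's axis (horizontal distance between can and well_left below 0.005 m and z of can in the frame of well_left below 0.003 m and angle between each of can, eyepiece, oil, loupe's own z axis and vertical below 0.1 rad and horizontal distance between eyepiece and well_middle below 0.005 m and z of eyepiece in the frame of well_middle below 0.003 m and horizontal distance between oil and well_right below 0.005 m and z of oil in the frame of well_right below 0.003 m and z of loupe_lens in the frame of pointer_tip between -0.005 and 0.005 m and horizontal distance between loupe_lens and eyepiece below 0.01 m and contact force between the fingers and loupe above 1 N and linear speed of loupe below 0.02 m/s and contact force between loupe and stand below 0.05 N and contact force between loupe and eyepiece below 0.05 N); the arm keeps its last pose, push and grip.
It fails at once if the pointer is shifted by more than 3 mm (distance of pointer_tip from where it was at the start of the episode above 0.003 m).
It fails at once if the magnifier knocks against the stand, its pointer or the eyepiece (more than 1 N) (contact force between loupe and stand above 1 N or contact force between loupe and eyepiece above 1 N).
It fails at once if the can, eyepiece, oil bottle or magnifier is dropped or knocked over: faster than 0.45 m/s with no finger on it (a fall of about 10 mm) ((linear speed of can above 0.45 m/s and contact force between the fingers and can below 0.01 N) or (linear speed of eyepiece above 0.45 m/s and contact force between the fingers and eyepiece below 0.01 N) or (linear speed of oil above 0.45 m/s and contact force between the fingers and oil below 0.01 N) or (linear speed of loupe above 0.45 m/s and contact force between the fingers and loupe below 0.01 N)).
It fails at once if the air blower or the blue stain bottle is moved by more than 20 mm (distance of any of blower, blue from where it was at the start of the episode above 0.02 m).
It also fails if it takes over 72 s, if anything falls off the work surface, if the arm or the gripper's body presses on something with over 40 N, if the wrist force passes 120 N, or if a joint passes its speed limit or range.

## Working session

There is one attempt and no reset: what is moved stays moved. The work goes in short steps, Python scripts to look and compute and a shell command to move; the robot and the scene stay as the last step left them, time stands still between calls to the robot, and variables do not carry over. Pictures are saved under pics/ and viewed, at most 10 in all, crops included, and the job is handed in when it is done.

```bash
ls; mkdir -p pics; python3 - <<'E'
from plant import observe,camera
import cv2,numpy as np
for n in ("scene","side"):
    c=camera(n); cv2.imwrite(f"pics/{n}0.png",c["frame"]); print(n,c["K"].tolist(),np.round(c["R"],4).tolist(),c["t"].tolist())
c=camera("wrist"); cv2.imwrite("pics/wrist0.png",c["frame"]); print(c["K"].tolist(),np.round(c["R"],4).tolist(),c["t"].tolist())
a=cv2.imread("pics/scene0.png");b=cv2.imread("pics/side0.png")
print(observe())
E
```

```text
pics
scene [[421.20081030721735, 0.0, 305.7725057790717], [0.0, 421.20081030721735, 204.17575828392478], [0.0, 0.0, 1.0]] [[0.9042, -0.427, 0.0104], [-0.321, -0.6955, -0.6429], [0.2817, 0.578, -0.7659]] [-0.4380414416746678, 0.2096274280904614, 1.0012206545253433]
side [[515.8376716953368, 0.0, 325.10817410744903], [0.0, 515.8376716953368, 201.37318730071536], [0.0, 0.0, 1.0]] [[0.9419, -0.3357, -0.0066], [-0.1289, -0.3433, -0.9303], [0.3101, 0.8772, -0.3667]] [-0.46854879670855937, 0.157504278581364, 1.4845239914951607]
[[309.70691628693146, 0.0, 316.3481824446967], [0.0, 309.70691628693146, 197.6706091725058], [0.0, 0.0, 1.0]] [[0.2814, -0.9596, -0.002], [-0.9188, -0.2701, 0.2879], [-0.2768, -0.0792, -0.9577]] [-0.7233624713609376, -0.03778597408196283, 0.3792600152149571]
{'t': 0.15, 'joints': array([ 1.19145852,  0.59193453,  0.04832024,  1.60950186, -0.03332531,
        0.9426873 , -0.03368673]), 'qd': array([-0.00149294, -0.00280023,  0.00147978, -0.00337982,  0.00099028,
        0.00167346,  0.00141651]), 'joint_torque': array([ 2.31820675e-03, -5.49245524e+01,  1.54909160e+00, -1.98454285e+01,
        9.51770780e-03,  5.65188413e-03, -9.08828298e-06]), 'tcp_pos': array([ 0.20426494, -0.69499461,  0.23839456]), 'tcp_rot': array([ 9.89799067e-01,  1.42467760e-01, -1.63723907e-04, -8.47172325e-04]), 'wrist_force': array([ 0.23278645, -0.29635794,  0.69999839]), 'moment': array([-0.02346784,  0.06742971, -0.00722073]), 'grip_force': 0.0, 'grip_width': 0.0851690294507437}
```

View pics/scene0.png

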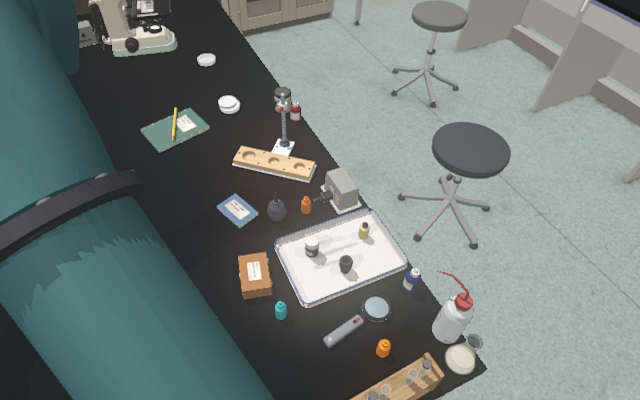

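View pics/side0.png

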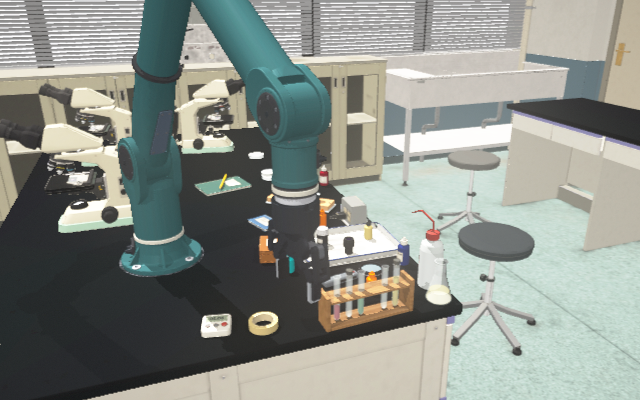

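Scene view: tray with the can (312,246), eyepiece (345,263) and yellow oil (364,231). The stand block is at (274,163), its post at (285,120). The loupe lens is at (376,308) with its handle at (343,331). Bottle look-alikes are orange (307,205), orange (384,348) and turquoise (281,310). Only the yellow one with a black cap at (364,231), in the tray, fits the oil. I'll confirm it in an enlarged crop.

```bash
cat > h.py <<'E'
import numpy as np,cv2
from plant import observe,camera
from scipy.spatial.transform import Rotation as Ro
def ray(c,u,v):
    K,R,t=c["K"],np.array(c["R"]),np.array(c["t"])
    p=np.array([(u-K[0][2])/K[0][0],(v-K[1][2])/K[1][1]])
    if c.get("fish"):
        r=np.hypot(*p); d=np.r_[p*(np.sin(r)/r if r>1e-9 else 1),np.cos(r)]
    else: d=np.r_[p,1]
    return -R.T@t, R.T@d
def plane(c,u,v,z):
    o,d=ray(c,u,v); return o+d*(z-o[2])/d[2]
def proj(c,X):
    x=np.array(c["R"])@np.array(X,float)+np.array(c["t"]); K=c["K"]
    if c.get("fish"):
        r=np.arctan2(np.hypot(x[0],x[1]),x[2]); q=x[:2]/np.hypot(x[0],x[1])*r
    else: q=x[:2]/x[2]
    return np.array([q[0]*K[0][0]+K[0][2],q[1]*K[1][1]+K[1][2]])
def cam(n):
    c=dict(camera(n)); c["fish"]=n=="wrist"; return c
def tcp():
    s=observe(); return np.array(s["tcp_pos"]),Ro.from_quat(s["tcp_rot"])
def go(target,yaw=None):
    """print shift (cm, tool axes) and turn to bring TCP to target; yaw=world angle of tool y (mod pi)"""
    p,R=tcp(); d=R.inv().apply(np.array(target)-p)*100
    y=R.apply([0,1,0]); a=np.arctan2(y[1],y[0]); out=None
    if yaw is not None: out=-((yaw-a+np.pi/2)%np.pi-np.pi/2)
    print("shift cm",np.round(d,2),"turn",out,"j7",observe()["joints"][6],"tooly",a)
E
python3 - <<'E'
from h import *
c=cam("scene"); f=c["frame"]
a=cv2.resize(f[185:310,265:425],(800,625),interpolation=cv2.INTER_CUBIC)[:,:]
b=cv2.resize(f[80:190,225:325],(500,550),interpolation=cv2.INTER_CUBIC)
cv2.imwrite("pics/cr1.png",cv2.resize(a,(768,600))); cv2.imwrite("pics/cr2.png",b)
for n,u,v,z in [("can",312,239,.054),("eye",346,258,.049),("oil",364,225,.062),("orange1",307,198,.06),("blower",277,205,.05),("blue",413,275,.05),("lens",376,308,.018),("hand",343,331,.018),("wm",274,160,.025),("wA",250,155,.025),("wB",300,167,.025),("tlc",275,250,.022),("pf",285,148,0)]:
    print(n,np.round(plane(c,u,v,z),3))
E
```

```text
can [ 0.461 -0.085  0.054]
eye [ 0.512 -0.166  0.049]
oil [ 0.596 -0.106  0.062]
orange1 [0.505 0.037 0.06 ]
blower [0.426 0.056 0.05 ]
blue [ 0.631 -0.274  0.05 ]
lens [ 0.521 -0.297  0.018]
hand [ 0.427 -0.313  0.018]
wm [0.493 0.241 0.025]
wA [0.435 0.291 0.025]
wB [0.551 0.182 0.025]
tlc [ 0.372 -0.056  0.022]
pf [ 0.554  0.301 -0.   ]
```

View pics/cr1.png

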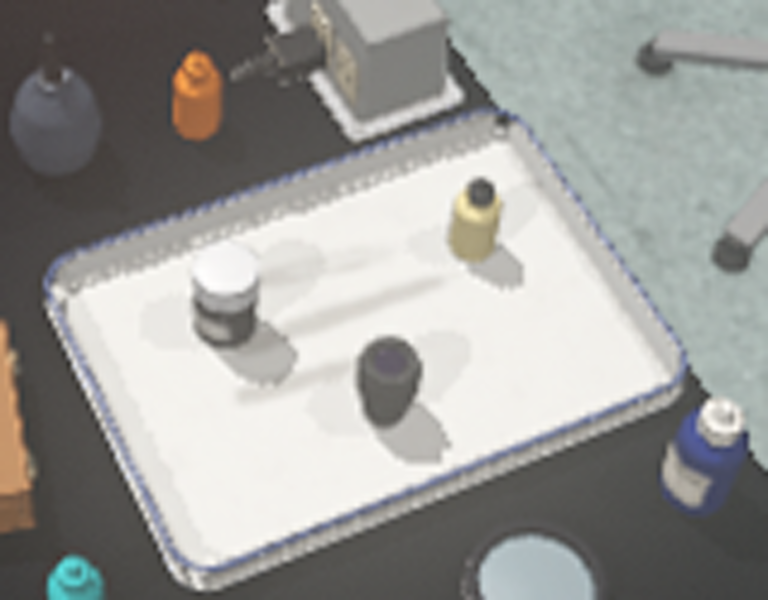

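View pics/cr2.png

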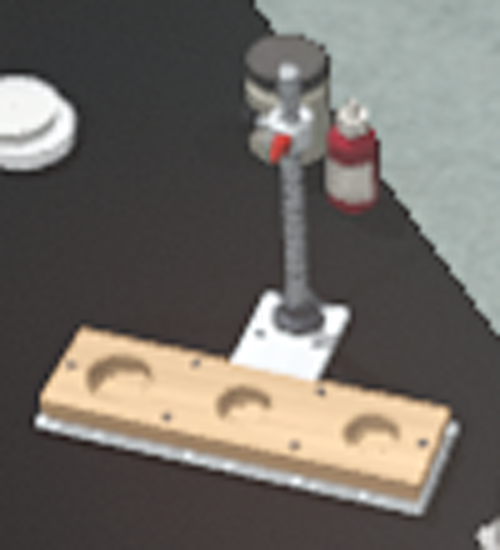

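The crops show the yellow, black-capped bottle in the tray at (364,231), so that is the oil. The can has the white cap and the eyepiece is all black. The wide left well is at (249,155), and the red pointer is on the collar at about (281,110). Now moving over the tray.

```bash
python3 -m crank '[[[1,2.8,-2.7,-0.5,-0.1],[1,5.6,-5.4,-1,-0.21],[1,8.4,-8.1,-1.5,-0.32],[1,11.2,-10.8,-2,-0.43],[1,14,-13.5,-2,-0.53]]]'; python3 - <<'E'
from h import *
go((.53,-.12,.27),np.radians(137))
E
```

```text
t: 0.62
tcp_pos: [0.3016, -0.5255, 0.2603]
tcp_rot: [0.917, 0.399, 0.0, 0.001]
wrist_force: [0.3, -0.7, 0.3]
grip_width: 0.0851
grip_force: 0.0
shift cm [ 45.24 -10.92  -1.02] turn 0.000452908701085164 j7 0.16611018614748221 tooly -0.7500386696564765
```

```bash
python3 -m crank '[[[1,4,-1,0,0],[1,8,-2,0,0],[1,12,-3,0,0],[1,16,-3.9,0,0],[1,20,-4.8,0,0]]]' >/dev/null; python3 -m crank '[[[1,4,-1,0,0],[1,8,-2,0,0],[1,12,-3,0,0],[1,16,-3.9,0,0],[1,20,-4.8,0,0]]]'>/dev/null; python3 -m crank '[[[1,2,-0.5,0,0],[1,3.5,-0.5,0,0],[1,3.5,-0.5,0,0],[1,3.5,-0.5,0,0]]]'; python3 - <<'E'
from h import *
c=cam("wrist"); cv2.imwrite("pics/w1.png",c["frame"])
p,R=tcp(); print(p,R.as_matrix().round(3)); o=-np.array(c["R"]).T@c["t"]; print("cam in tool",R.inv().apply(o-p))
print(observe()["joints"].round(2))
E
```

```text
t: 1.78
tcp_pos: [0.5252, -0.1403, 0.2592]
tcp_rot: [0.918, 0.397, -0.0, -0.0]
wrist_force: [-0.1, -0.2, -0.1]
grip_width: 0.0856
grip_force: 0.0
[ 0.52439711 -0.14159684  0.25903836] [[ 0.686  0.728 -0.001]
 [ 0.728 -0.686 -0.001]
 [-0.001 -0.    -1.   ]]
cam in tool [ 0.07428691 -0.00111285 -0.13461387]
[ 0.36  0.35 -0.23  1.99  0.11  0.81 -0.69]
```

View pics/w1.png

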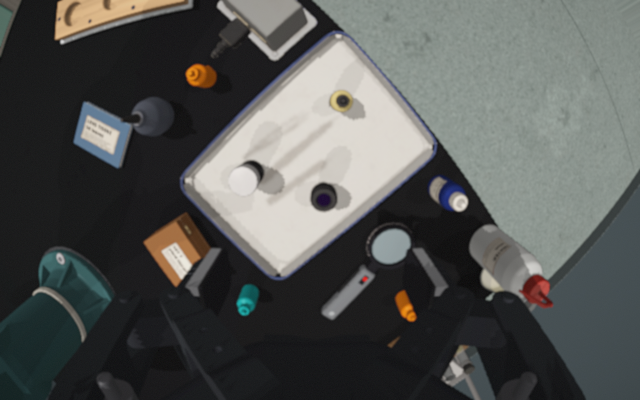

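Wrist view: can cap (243,179), eyepiece top (323,195), oil cap (342,100), lens (389,244), handle about (348,291), stand at top left.

```bash
python3 - <<'E'
from h import *
c=cam("wrist"); f=c["frame"]; hsv=cv2.cvtColor(f,cv2.COLOR_BGR2HSV)
def near(m,u,v,r=25):
    z=np.zeros(m.shape,np.uint8); cv2.circle(z,(u,v),r,255,-1); m=cv2.morphologyEx(m.astype(np.uint8)*255&z,cv2.MORPH_OPEN,np.ones((2,2)))
    cs=max(cv2.findContours(m,0,1)[0],key=cv2.contourArea); return cs
g=cv2.cvtColor(f,cv2.COLOR_BGR2GRAY)
e=near(g<75,323,194); (x,y),w,a=cv2.fitEllipse(e); print("eye dark blob",x,y,w,a,cv2.boundingRect(e))
e=near((g<80),343,100,14); (x,y),w,a=cv2.fitEllipse(e); print("oil cap",x,y,w); print(plane(c,x,y,.061))
e=near((hsv[...,1]>70)&(g>90),342,100); (x,y),w,a=cv2.fitEllipse(e); print("oil yellow",x,y,w); print(plane(c,x,y,.042))
print(g[185:205,305:342:2]); 
print(g[160:198:2,222:266:2])
E
```

```text
eye dark blob 324.4427490234375 195.96914672851562 (24.6171932220459, 26.245635986328125) 174.3127899169922 (312, 183, 26, 27)
oil cap 342.95025634765625 99.6186752319336 (9.566887855529785, 10.712583541870117)
[ 0.59993386 -0.10134837  0.061     ]
oil yellow 341.5040283203125 99.92879486083984 (20.1967830657959, 21.421894073486328)
[ 0.59996763 -0.1012731   0.042     ]
[[208 208 208 205 161  73  34  38  38  36  34  34  31  40 103 152 158 161
  170]
 [208 207 208 195 117  44  39  41  40  41  39  38  34  30  74 144 157 157
  160]
 [207 207 207 176  74  38  44  47  50  51  49  43  38  31  48 132 157 158
  159]
 [207 207 206 152  49  43  50  57  59  62  60  55  47  34  34 115 157 159
  159]
 [207 208 205 132  40  49  58  64  67  65  65  65  57  43  27  95 154 160
  159]
 [207 208 201 118  40  57  66  68  67  60  62  66  66  55  32  79 151 160
  159]
 [208 208 196 105  44  63  68  65  57  46  51  63  65  64  42  65 144 160
  159]
 [207 208 193  97  51  65  68  56  43  31  38  50  62  67  53  55 136 159
  158]
 [207 208 188  88  57  67  60  40  31  26  29  37  56  66  61  52 131 160
  158
[... 1961 characters left out ...]
0 219 219 218 217 217 217 177
  112 139 142 146]
 [213 206 206 208 219 219 219 218 218 218 220 219 218 218 217 216 215 168
  144 156 154 156]
 [216 210 207 207 215 220 219 219 218 219 219 219 218 218 217 216 206 153
  157 159 158 159]
 [217 216 216 212 210 217 219 218 217 218 218 218 218 217 217 214 194 197
  187 169 162 159]
 [214 216 217 217 213 210 215 216 218 218 219 218 218 218 217 201 205 218
  216 213 195 163]
 [208 212 215 212 211 209 206 208 214 218 219 219 216 211 200 200 216 218
  218 218 217 207]
 [206 207 207 207 207 207 208 206 204 210 212 212 204 197 204 207 216 218
  217 218 217 218]
 [206 206 206 206 207 207 207 207 206 207 205 205 207 207 207 208 213 217
  217 217 217 217]]
```

```bash
python3 - <<'E'
from h import *
c=cam("wrist"); f=c["frame"]
e=plane(c,324.2,195.8,.040); print("eye",e); print("can",plane(c,243,179.5,.054)); print("lens",plane(c,389,244,.018),"handle",plane(c,348,291,.018))
go((e[0],e[1],.025),np.radians(137))
E
```

```text
eye [ 0.50867948 -0.17087037  0.04      ]
can [ 0.4570419  -0.08942679  0.054     ]
lens [ 0.52230537 -0.28689207  0.018     ] handle [ 0.43202619 -0.30487953  0.018     ]
shift cm [-3.08  0.85 23.41] turn -0.007509967371512438 j7 -0.6874549032464599 tooly -0.7580015457290741
```

```bash
python3 -m crank '[[[1,-1,0.3,4,0],[1,-2,0.6,8,0],[1,-3.1,0.85,12,0],[1,-3.1,0.85,15,0],[1,-3.1,0.85,15,0]]]'; python3 -m crank '[[[1,0,0,0,0],[1,0,0,0,0]]]' ; python3 - <<'E'
from h import *
c=cam("wrist"); f=c["frame"]; g=cv2.cvtColor(f,cv2.COLOR_BGR2GRAY)
cv2.imwrite("pics/w2.png",f)
p=proj(c,(.5087,-.1709,.04)); print(p)
u,v=p.round().astype(int)
m=(g<85).astype(np.uint8)
n,l,s,ce=cv2.connectedComponentsWithStats(m); k=l[v,u]; print(s[k],ce[k])
go((.5087,-.1709,.025))
E
```

```text
t: 2.35
tcp_pos: [0.5044, -0.1705, 0.1042]
tcp_rot: [0.919, 0.395, -0.005, -0.003]
wrist_force: [-0.3, -0.4, -1.0]
grip_width: 0.0854
grip_force: 0.0
t: 2.52
tcp_pos: [0.5112, -0.1697, 0.1107]
tcp_rot: [0.918, 0.396, 0.001, 0.001]
wrist_force: [0.2, -0.3, 0.2]
grip_width: 0.0857
grip_force: 0.0
[315.76902678 216.55086414]
[ 292  189   46   50 1789] [314.50419229 213.72889883]
shift cm [-0.33 -0.16  8.63] turn None j7 -0.7104297564730602 tooly -0.7554298627901769
```

View pics/w2.png

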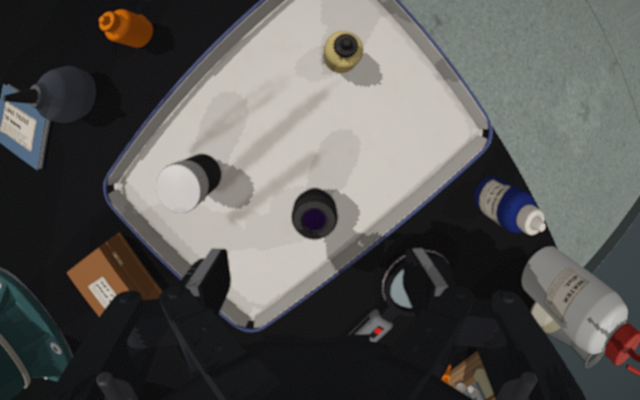

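The eyepiece sits at (315,214), centred between the jaws and within 1–2 mm of the estimate. Descending and gripping.

```bash
python3 -m crank '[[[1,-0.3,-0.15,3,0],[1,-0.3,-0.15,6,0],[1,-0.3,-0.15,8,0],[1,-0.3,-0.15,8.6,0],[1,-0.3,-0.15,8.6,0]]]'; python3 -m crank '[[[1,0,0,0,0],[0,0,0,0,0],[-1,0,0,0,0],[-1,0,0,0,0],[-1,0,0,0,0]]]'; python3 -m crank '[[[-1,0,0,0,0],[-1,0,0,0,0],[-1,0,0,0,0]]]'
```

```text
t: 2.98
tcp_pos: [0.5077, -0.17, 0.0237]
tcp_rot: [0.918, 0.397, 0.0, 0.0]
wrist_force: [0.4, -0.2, 0.4]
grip_width: 0.0855
grip_force: 0.0
t: 3.4
tcp_pos: [0.5075, -0.1703, 0.0242]
tcp_rot: [0.918, 0.397, 0.001, 0.0]
wrist_force: [0.1, -0.4, -0.3]
grip_width: 0.039
grip_force: 0.0
t: 3.65
tcp_pos: [0.5074, -0.1703, 0.0242]
tcp_rot: [0.918, 0.397, 0.0, 0.0]
wrist_force: [-0.4, 0.0, 6.2]
grip_width: 0.0308
grip_force: 58.7
```

```bash
python3 -m crank '[[[-1,0,0,-1,0],[-1,0,0,-3,0],[-1,0,0,-6,0],[-1,0,0,-9.5,0],[-1,0,0,-13,0]]]'; python3 -m crank '[[[-1,0,0,-2,0],[-1,0,0,-3,0],[-1,0,0,-3,0]]]' ; python3 - <<'E'
from h import *
c=cam("wrist"); cv2.imwrite("pics/w3.png",c["frame"][100:400,100:540])
go((.46,.20,.19),np.radians(137)); 
# pixel predictions for stand relative refinement
for n in ((.435,.291),(.493,.241),(.551,.182)): print(proj(c,(*n,.025)))
E
```

```text
t: 4.07
tcp_pos: [0.506, -0.1699, 0.1547]
tcp_rot: [0.918, 0.397, -0.001, -0.001]
wrist_force: [1.6, -0.5, -0.7]
grip_width: 0.0309
grip_force: 59.5
t: 4.32
tcp_pos: [0.5082, -0.1706, 0.1859]
tcp_rot: [0.918, 0.397, 0.002, 0.002]
wrist_force: [-0.1, -0.4, -1.2]
grip_width: 0.0306
grip_force: 59.5
shift cm [ 23.73 -28.81  -0.62] turn -0.004741047008939958 j7 -0.6712111040918205 tooly -0.755232625366501
[ 40.10105801 -17.5529598 ]
[ 78.71079874 -38.46556097]
[130.77541658 -56.51817176]
```

View pics/w3.png

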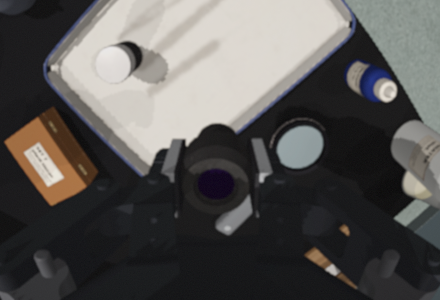

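The eyepiece is held upright at crop (215,183), i.e. (315,283). Travelling to the stand, then a half turn so the camera side faces away from the post.

```bash
python3 -m crank '[[[-1,2.2,-3.2,-0.2,0],[-1,4.4,-6.4,-0.4,0],[-1,6.6,-9.6,-0.6,0],[-1,8.8,-12.8,-0.6,0],[-1,11,-16,-0.6,0]]]'>/dev/null; python3 -m crank '[[[-1,2.2,-3.2,0,0],[-1,4.4,-6.4,0,0],[-1,6.6,-9.6,0,0],[-1,8.5,-12.9,0,0],[-1,8.5,-12.9,0,0.1]]]'; python3 -c "
from h import *;print(observe()['joints'].round(2))"; python3 -m crank '[[[-1,0,0,0,0.12],[-1,0,0,0,0.24],[-1,0,0,0,0.36],[-1,0,0,0,0.48],[-1,0,0,0,0.6]]]';python3 -c "
from h import *;print(observe()['joints'].round(2))"
```

```text
t: 5.2
tcp_pos: [0.427, 0.178, 0.1878]
tcp_rot: [0.935, 0.355, -0.001, -0.002]
wrist_force: [0.1, 0.2, -1.0]
grip_width: 0.0312
grip_force: 59.6
[-0.3   0.36 -0.24  2.22  0.14  0.58 -1.49]
t: 5.62
tcp_pos: [0.4286, 0.1692, 0.1872]
tcp_rot: [0.998, 0.055, -0.002, 0.001]
wrist_force: [-0.2, -0.1, -1.0]
grip_width: 0.0305
grip_force: 59.6
[-0.42  0.35 -0.07  2.23  0.04  0.57 -1.98]
```

```bash
for i in 1 2 3 4 5; do python3 -m crank '[[[-1,0,0,0,-0.12],[-1,0,0,0,-0.24],[-1,0,0,0,-0.36],[-1,0,0,0,-0.48],[-1,0,0,0,-0.6]]]' >/dev/null; done;  python3 -m crank '[[[-1,0,0,0,-0.12],[-1,0,0,0,-0.24],[-1,0,0,0,-0.36],[-1,0,0,0,-0.48],[-1,0,0,0,-0.6]]]'; python3 -m crank '[[[-1,0,0,0,-0.12],[-1,0,0,0,-0.22],[-1,0,0,0,-0.22],[-1,0,0,0,-0.22]]]'; python3 - <<'E'
from h import *
go((.43,.17,.19),np.radians(137))
c=cam("wrist"); cv2.imwrite("pics/w4.png",c["frame"]); s=cam("scene"); cv2.imwrite("pics/s4.png",s["frame"])
import pickle; pickle.dump((c,s),open("v4.pkl","wb"))
E
```

```text
t: 8.12
tcp_pos: [0.4287, 0.1692, 0.1874]
tcp_rot: [-0.286, 0.958, 0.0, -0.002]
wrist_force: [0.2, -0.5, -0.8]
grip_width: 0.0309
grip_force: 59.6
t: 8.45
tcp_pos: [0.4291, 0.1694, 0.1878]
tcp_rot: [-0.386, 0.923, 0.001, -0.002]
wrist_force: [0.0, 0.2, -1.7]
grip_width: 0.0305
grip_force: 59.6
shift cm [-0.11 -0.02 -0.22] turn -0.028369918335215516 j7 1.1337033111280386 tooly 2.362731156897016
```

View pics/w4.png

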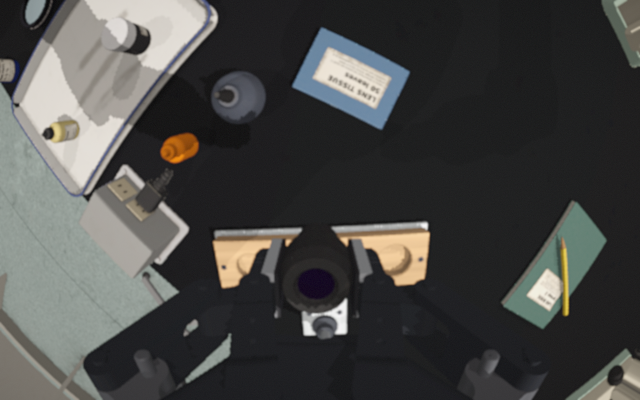

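Wrist view: the left (wide) well is at (397,261), the right well at (245,262), and the eyepiece hides the middle one. The block's front edge runs along y≈230–240. Next I fit the block outline.

```bash
python3 - <<'E'
from h import *
import pickle
c,s=pickle.load(open("v4.pkl","rb"))
f=c["frame"]; hsv=cv2.cvtColor(f,cv2.COLOR_BGR2HSV); g=cv2.cvtColor(f,cv2.COLOR_BGR2GRAY)
m=((hsv[...,0]>8)&(hsv[...,0]<25)&(hsv[...,1]>60)&(g>140)); m[:215]=0;m[300:]=0;m[:,:205]=0;m[:,435:]=0
# top-face front edge: first bright wood row per column
cols=[u for u in list(range(222,275,3))+list(range(365,424,3)) if m[:,u].any()]
P=[]
for u in cols:
    v=np.where(m[:,u])[0][0]; P.append(plane(c,u,v,.025)[:2])
P=np.array(P); vx,vy,x0,y0=cv2.fitLine(P.astype(np.float32),cv2.DIST_HUBER,0,.001,.001).ravel()
if vx>0: vx,vy=-vx,-vy
Y=np.array([vx,vy]);X=np.array([vy,-vx]); 
if X[0]<0: X=-X
print("yaw of stand y deg",np.degrees(np.arctan2(vy,vx)),"edge resid mm",np.std((P-[x0,y0])@X)*1e3, g[225:250,240].tolist())
ends=[]
for v in range(248,275,3):
    u=np.where(m[v])[0]; 
    a,b=plane(c,u[0],v,.025)[:2],plane(c,u[-1],v,.025)[:2]; ends.append((a@Y,b@Y))
ends=np.array(ends); print("len",np.round((ends[:,1]-ends[:,0])*1e3,1)); my=np.median(ends.mean(1))
ex=np.array([x0,y0])@X; O=(ex+.032)*X+my*Y; print("origin",O)
for d in(.08,-.08): print("well",O+d*Y,proj(c,(*(O+d*Y),.025)))
# scene: wells predicted + wood outline
print([proj(s,(*(O+d*Y),.025)).round(1).tolist() for d in(.08,0,-.08)])
# scene0 wood
h0=cv2.cvtColor(cv2.imread("pics/scene0.png"),cv2.COLOR_BGR2HSV)
E
python3 - <<'E'
from h import *
import pickle
c,s=pickle.load(open("v4.pkl","rb"))
a=cv2.resize(c["frame"][210:300,205:440],(705,270),interpolation=cv2.INTER_CUBIC)
b=cv2.resize(cv2.imread("pics/scene0.png")[85:190,228:320],(368,420)[:2] and (276,315),interpolation=cv2.INTER_CUBIC)
o=np.zeros((600,705,3),np.uint8);o[:270]=a;o[270:585,:276]=b
s2=cv2.resize(s["frame"][85:190,228:370],(426,315),interpolation=cv2.INTER_CUBIC);o[270:585,279:705]=s2
cv2.imwrite("pics/c5.png",o)
E
```

```text
yaw of stand y deg 137.96346 edge resid mm 0.32679727571177686 [29, 27, 23, 32, 71, 114, 141, 147, 141, 133, 118, 102, 94, 91, 94, 124, 163, 183, 190, 192, 193, 195, 197, 201, 204]
len [236.  235.8 234.5 235.5 235.4 235.3 235.2 235.2 235.1]
origin [0.48792691 0.23944624]
well [0.42850947 0.29301459] [394.17744517 260.32037729]
well [0.54734434 0.18587789] [249.97433127 266.6609349 ]
[[247.7, 155.3], [272.7, 160.8], [298.2, 166.4]]
```

View pics/c5.png

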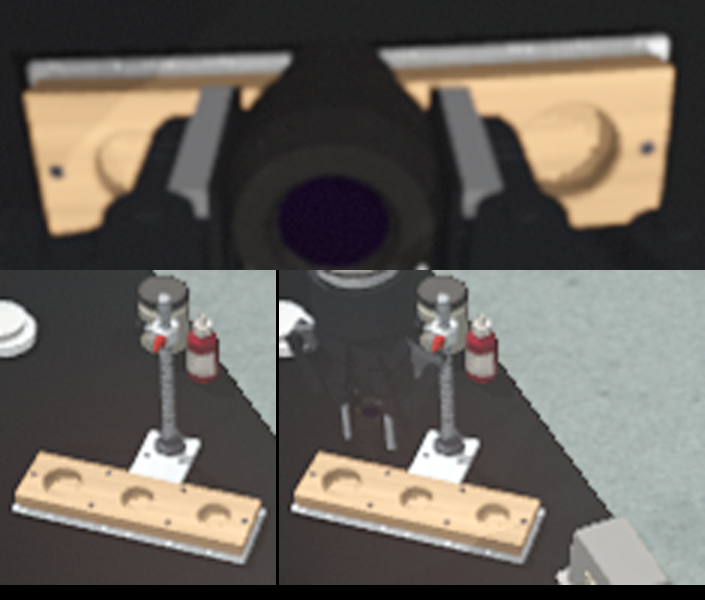

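```bash
python3 - <<'E'
from h import *
import pickle
c,s=pickle.load(open("v4.pkl","rb"))
p,R=tcp(); X=np.array([np.sin(np.radians(137.96)),-np.cos(np.radians(137.96))])
f=c["frame"]; b=f[...,0].astype(int)-f[...,1]; m=(b>15).astype(np.uint8); m[:265]=0; m[305:]=0; m[:,:290]=0; m[:,345:]=0
e=max(cv2.findContours(m,0,1)[0],key=cv2.contourArea); (u,v),w,a=cv2.fitEllipse(e); print("purple",u,v,w)
for dz in(.0248,.022):
    q=plane(c,u,v,p[2]+dz); d=q-p; print(dz,"eye axis minus tcp mm: x",d[:2]@X*1e3,"y",d[:2]@np.array([-X[1],X[0]])*1e3, proj(c,p+[0,0,dz]))
go((.488,.2394,.10),np.radians(138))
sb=s["frame"].astype(int); m=((sb[...,2]-sb[...,1]>70)&(sb[...,2]-sb[...,0]>70)); ys,xs=np.where(m[100:125,270:292]); print("red px",xs.min()+270,xs.max()+270,ys.min()+100,ys.max()+100,xs.mean()+270,ys.mean()+100)
E
```

```text
purple 315.6034240722656 283.34722900390625 (28.396160125732422, 35.129520416259766)
0.0248 eye axis minus tcp mm: x -4.288222469538748 y 0.5735765298027771 [314.71341178 291.92156865]
0.022 eye axis minus tcp mm: x -2.5167049353007265 y 0.49340424789028364 [314.72323614 288.30567806]
shift cm [-9.09  0.73  8.83] turn -0.045389331953425316 j7 1.134171162233228 tooly 2.3631650357987493
red px 279 291 106 111 282.11764705882354 108.41176470588235
```

```bash
python3 -m crank '[[[-1,-3,0.2,2,-0.02],[-1,-6,0.4,4,-0.045],[-1,-9.3,0.7,7,-0.045],[-1,-9.3,0.7,10,-0.045],[-1,-9.3,0.7,12.5,-0.045]]]' >/dev/null;  python3 -m crank '[[[-1,0,0,0,0],[-1,0,0,0,0],[-1,0,0,0,0]]]'; cat > look.py <<'E'
from h import *
def edge(c,cols,r0,r1):
    f=c["frame"]; hsv=cv2.cvtColor(f,cv2.COLOR_BGR2HSV); g=cv2.cvtColor(f,cv2.COLOR_BGR2GRAY)
    m=((hsv[...,0]>8)&(hsv[...,0]<25)&(hsv[...,1]>60)&(g>140)); m[:r0]=0; m[r1:]=0
    return m
c=cam("wrist"); p,R=tcp(); cv2.imwrite("pics/n.png",c["frame"])
ang=np.radians(137.96); Y=np.array([np.cos(ang),np.sin(ang)]);X=np.array([Y[1],-Y[0]])
f=c["frame"]; b=f[...,0].astype(int)-f[...,1]; m=(b>15).astype(np.uint8); m[:265]=0; m[305:]=0; m[:,:290]=0; m[:,345:]=0
m=edge(c,0,100,330)
n,l,s,ce=cv2.connectedComponentsWithStats(m.astype(np.uint8)); print(s[s[:,4]>150].tolist())
E
python3 look.py; python3 - <<'E'
import cv2; cv2.imwrite("pics/n1.png",cv2.imread("pics/n.png"))
E
```

```text
t: 9.22
tcp_pos: [0.4904, 0.2416, 0.0653]
tcp_rot: [-0.407, 0.913, 0.0, 0.001]
wrist_force: [0.3, -0.6, -1.0]
grip_width: 0.03
grip_force: 59.6
[[0, 0, 640, 400, 229378], [138, 174, 360, 98, 26527]]
```

View pics/n1.png

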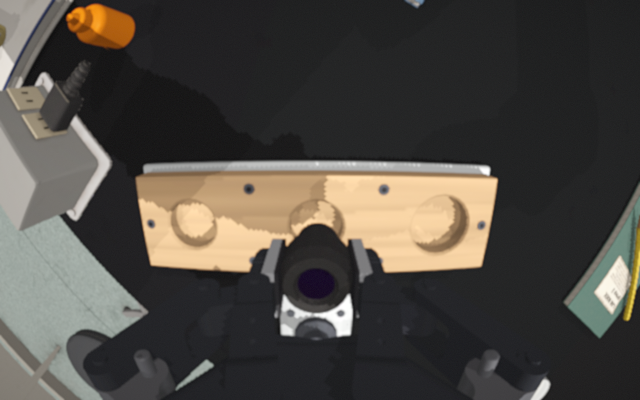

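View: right well (194,223), middle well (316,222), left well (439,222). The eyepiece is in front at (316,283). That was the tenth and last picture, so everything from here is numeric.

```bash
cat > stand.py <<'E'
from h import *
def stand(c,show=True):
    """fit block top outline (wood, z=.025) in a wrist view -> origin, X, Y"""
    f=c["frame"]; hsv=cv2.cvtColor(f,cv2.COLOR_BGR2HSV)
    m=((hsv[...,0]>8)&(hsv[...,0]<25)&(hsv[...,1]>50)&(hsv[...,2]>120)).astype(np.uint8)
    n,l,s,ce=cv2.connectedComponentsWithStats(m); ks=[k for k in range(1,n) if s[k,4]>400 and s[k,1]>120]
    m=np.isin(l,ks)
    return m
E
python3 - <<'E'
from h import *
import pickle
c=cam("wrist"); pickle.dump(c,open("v5.pkl","wb")); p,R=tcp()
f=c["frame"]; g=cv2.cvtColor(f,cv2.COLOR_BGR2GRAY); hsv=cv2.cvtColor(f,cv2.COLOR_BGR2HSV)
W=[plane(c,u,v,.025)[:2] for u,v in((439,222),(316,222),(194,223))]
print("wells",np.round(W,4).tolist(),"mid of outer",(W[0]+W[2])/2,"spacing",np.linalg.norm(W[0]-W[2]))
m=((hsv[...,0]>8)&(hsv[...,0]<25)&(hsv[...,1]>50)&(g>95))
P=np.array([plane(c,u,np.where(m[165:240,u])[0][0]+165,.025)[:2] for u in range(150,490,4)])
vx,vy,x0,y0=cv2.fitLine(P.astype(np.float32),cv2.DIST_HUBER,0,.001,.001).ravel()
if vx>0:vx,vy=-vx,-vy
Y=np.array([vx,vy]);X=np.array([vy,-vx]); print("yaw",np.degrees(np.arctan2(vy,vx)),"resid",np.std((P-[x0,y0])@X)*1e3)
E_=[]
for v in range(195,255,5):
    u=np.where(m[v,100:520])[0]+100; E_.append((plane(c,u[0],v,.025)[:2]@Y,plane(c,u[-1],v,.025)[:2]@Y))
E_=np.array(E_); print("len",(E_[:,1]-E_[:,0]).round(4)); O=(np.array([x0,y0])@X+.032)*X+np.median(E_.mean(1))*Y; print("origin",O, "edge row@316",np.where(m[165:240,316])[0][0]+165)
b=f[...,0].astype(int)-f[...,1]; k=(b>15).astype(np.uint8); k[:260]=0;k[310:]=0;k[:,:290]=0;k[:,345:]=0
(u,v),w,a=cv2.fitEllipse(max(cv2.findContours(k,0,1)[0],key=cv2.contourArea)); 
for dz in(.0248,.022): q=plane(c,u,v,p[2]+dz)[:2]; print("purple",u,v,"eye minus origin x,y mm",(q-O)@X*1e3,(q-O)@Y*1e3)
print("tcp-origin",(p[:2]-O)@X*1e3,(p[:2]-O)@Y*1e3,"wells local",[((w-O)@X*1e3,(w-O)@Y*1e3) for w in W])
E
```

```text
wells [[0.4289, 0.2913], [0.4869, 0.238], [0.5462, 0.1868]] mid of outer [0.48757134 0.23905854] spacing 0.1571023395549591
yaw 137.74985 resid 0.19581643462449852
len [0.2362 0.2367 0.2363 0.2361 0.2358 0.2373 0.2372 0.2371 0.2371 0.2371
 0.2372 0.2373]
origin [0.48656766 0.23807208] edge row@316 169
purple 315.6175842285156 283.3509216308594 eye minus origin x,y mm 1.9364482470355906 -0.40565792834502373
purple 315.6175842285156 283.3509216308594 eye minus origin x,y mm 3.728553218922464 -0.4053419172420705
tcp-origin 5.707010680010224 -0.885728465234316 wells local [(np.float64(0.6586311372410516), np.float64(78.46795045018398)), (np.float64(0.17959678116422428), np.float64(-0.34493317842139565)), (np.float64(2.1514403513853697), np.float64(-78.6272987638308))]
```

```bash
python3 -m crank '[[[-1,0.2,0.05,0.5,0],[-1,0.2,0.05,1,0],[-1,0.2,0.05,1.5,0],[-1,0.2,0.05,2,0],[-1,0.2,0.05,2.4,0]]]'; python3 -m crank '[[[-1,0,0,0.2,0],[-1,0,0,0.4,0],[-1,0,0,0.6,0],[-1,0,0,0.65,0]]]'
```

```text
t: 9.73
tcp_pos: [0.4885, 0.2397, 0.0397]
tcp_rot: [-0.407, 0.913, -0.0, -0.0]
wrist_force: [0.5, 0.6, -1.6]
grip_width: 0.0307
grip_force: 59.6
t: 10.07
tcp_pos: [0.4886, 0.2403, 0.0346]
tcp_rot: [-0.408, 0.913, -0.001, 0.0]
wrist_force: [-1.5, -2.7, 12.5]
grip_width: 0.0307
grip_force: 60.6
```

```bash
python3 -m crank '[[[-0.1,0,0,0,0],[0.1,0,0,0,0],[0.2,0,0,0,0],[0.2,0,0,0,0],[0.2,0,0,0,0]]]';  python3 -m crank '[[[0.2,0,0,-1,0],[0.2,0,0,-3,0],[0.2,0,0,-7,0],[0.2,0,0,-11,0],[0.2,0,0,-15,0]]]'; python3 -m crank '[[[1,4,0,0,0],[1,8,0,0,0],[1,8,0,0,0],[1,8,0,0,0]]]'; python3 - <<'E'
from h import *
import pickle
c=cam("wrist"); pickle.dump(c,open("v6.pkl","wb")); f=c["frame"]
p,R=tcp(); O=np.array([.4873,.2388]); ang=np.radians(137.8);Y=np.array([np.cos(ang),np.sin(ang)]);X=np.array([Y[1],-Y[0]])
print("pred eye top pix",proj(c,(*O,.06)),"wells",[proj(c,(*(O+d*Y),.025)).round(1).tolist() for d in(.08,0,-.08)])
b=f[...,0].astype(int)-f[...,1]; k=(b>12).astype(np.uint8); n,l,s,ce=cv2.connectedComponentsWithStats(k)
for i in range(1,n):
    if s[i,4]>40 and 150<ce[i][0]<480: q=plane(c,*ce[i],.058)[:2]; print(s[i],ce[i],"local mm",(q-O)@X*1e3,(q-O)@Y*1e3)
go((.459,-.087,.20))
E
```

```text
t: 10.48
tcp_pos: [0.4886, 0.24, 0.0337]
tcp_rot: [-0.407, 0.913, 0.0, -0.0]
wrist_force: [0.3, 0.2, -0.2]
grip_width: 0.0511
grip_force: 0.0
t: 10.9
tcp_pos: [0.4878, 0.2399, 0.1857]
tcp_rot: [-0.408, 0.913, 0.0, -0.001]
wrist_force: [1.4, 0.8, -0.3]
grip_width: 0.051
grip_force: 0.0
t: 11.23
tcp_pos: [0.4329, 0.1776, 0.1838]
tcp_rot: [-0.407, 0.913, -0.002, -0.001]
wrist_force: [-0.3, 0.7, 0.2]
grip_width: 0.0854
grip_force: 0.0
pred eye top pix [316.38656586 275.82430765] wells [[390.2, 258.2], [316.4, 259.0], [242.7, 257.6]]
[ 294   19  121  107 4271] [354.04284711  71.99531726] local mm -186.42937546653198 30.38456457934148
[310 269  16  14 178] [317.42134831 275.25280899] local mm 0.5398782647580855 1.002153687978313
shift cm [ 18.21 -19.62  -1.55] turn None j7 1.1543699772217448 tooly 2.409744707327314
```

```bash
python3 -m crank '[[[1,2.6,-2.8,-0.5,0],[1,5.2,-5.6,-1,0],[1,7.8,-8.4,-1,0],[1,10.4,-11.2,-1,0],[1,13,-14,-1,0]]]'>/dev/null; python3 -m crank '[[[1,2.6,-2.8,0,0],[1,5.2,-5.6,0,0],[1,5.2,-5.6,0,0],[1,5.2,-5.6,0,0],[1,5.2,-5.6,0,0]]]'; cat > tray.py <<'E'
from h import *
c=cam("wrist"); f=c["frame"]; g=cv2.cvtColor(f,cv2.COLOR_BGR2GRAY); hsv=cv2.cvtColor(f,cv2.COLOR_BGR2HSV)
cv2.imwrite("pics/tr.png",f)
def blob(m,X,r,name,z):
    u,v=proj(c,X); k=np.zeros(g.shape,np.uint8); cv2.circle(k,(int(u),int(v)),r,1,-1); k&=m.astype(np.uint8)
    k=cv2.morphologyEx(k,cv2.MORPH_OPEN,np.ones((3,3)))
    n,l,s,ce=cv2.connectedComponentsWithStats(k)
    for i in range(1,n):
        if s[i,4]>60: print(name,"pred",(u.round(),v.round()),s[i].tolist(),ce[i].round(1),"->",plane(c,*ce[i],z).round(4), "box",plane(c,s[i,0]+s[i,2]/2,s[i,1]+s[i,3]/2,z).round(4))
E
python3 - <<'E'
from tray import *
blob(g<105,(.458,-.088,.03),50,"canbody",.02)
blob((g>212),(.458,-.088,.054),45,"cancap",.054)
blob((hsv[...,1]>60)&(g>80)&(hsv[...,0]<40),(.600,-.101,.04),45,"oil",.035)
u,v=proj(c,(.458,-.088,.054)).astype(int); print(u,v); print(g[v-40:v+40:4,u-48:u+48:4])
go((.458,-.088,.033),np.radians(137.8))
E
```

```text
t: 12.12
tcp_pos: [0.4606, -0.0849, 0.1942]
tcp_rot: [-0.407, 0.913, 0.001, 0.001]
wrist_force: [-0.0, 0.4, 0.5]
grip_width: 0.0854
grip_force: 0.0
canbody pred (np.float64(316.0), np.float64(178.0)) [303, 157, 22, 10, 102] [312.4 160.8] -> [ 0.4501 -0.1016  0.02  ] box [ 0.4497 -0.0996  0.02  ]
cancap pred (np.float64(316.0), np.float64(184.0)) [300, 139, 43, 16, 409] [321.  145.3] -> [ 0.4306 -0.1111  0.054 ] box [ 0.4313 -0.1097  0.054 ]
cancap pred (np.float64(316.0), np.float64(184.0)) [301, 156, 59, 72, 2383] [329.3 190.1] -> [ 0.4525 -0.0751  0.054 ] box [ 0.4529 -0.0731  0.054 ]
cancap pred (np.float64(316.0), np.float64(184.0)) [272, 164, 8, 12, 68] [275.2 169.9] -> [ 0.4764 -0.1223  0.054 ] box [ 0.4759 -0.1217  0.054 ]
cancap pred (np.float64(316.0), np.float64(184.0)) [273, 179, 22, 29, 224] [282.5 193.4] -> [ 0.4867 -0.1018  0.054 ] box [ 0.4858 -0.1007  0.054 ]
oil pred (np.float64(211.0), np.float64(257.0)) [202, 236, 26, 22, 242] [215.4 244.6] -> [ 0.5871 -0.1072  0.035 ] box [ 0.5898 -0.1055  0.035 ]
315 183
[[216 211 198 187 181 163 164 172 202 218 219 219 220 220 2
[... 1361 characters left out ...]
214 217 215 212 204 205 202 194 186 179 204 215 217 214 217 222 222
  222 223 222 219 156 149]
 [216 216 217 218 205 203 194 187 186 186 190 199 208 221 222 222 222 222
  222 222 203 153 145 127]
 [217 217 217 216 200 194 192 192 187 191 203 207 212 221 221 222 222 222
  223 201 152 159 125 126]
 [217 216 214 205 195 195 198 193 200 206 207 208 218 220 221 221 221 223
  176 156 160 124 125 127]
 [214 206 200 199 195 193 195 202 207 207 207 213 220 219 220 221 219 169
  186 146 125 127 129  93]
 [196 199 208 202 191 197 205 206 206 207 208 220 219 219 221 218 158 181
  127 126 127 126  87  29]]
shift cm [ 0.48 -0.08 16.12] turn 0.00709071278212603 j7 1.7204120015937852 tooly 2.412154422030312
```

```bash
python3 -m crank '[[[0.4,0.48,0.05,3.5,0],[0.4,0.48,0.05,7,0],[0.4,0.48,0.05,10.5,0],[0.4,0.48,0.05,13.5,0],[0.4,0.48,0.05,15.5,0]]]'>/dev/null; python3 -m crank '[[[0.4,0,0,0.6,0],[0.4,0,0,0.6,0],[0,0,0,0.6,0],[-1,0,0,0.6,0],[-1,0,0,0.6,0]]]'; python3 -m crank '[[[-1,0,0,0,0],[-1,0,0,0,0],[-1,0,0,0,0],[-1,0,0,0,0]]]'
```

```text
t: 13.0
tcp_pos: [0.4571, -0.0885, 0.0345]
tcp_rot: [-0.408, 0.913, -0.001, 0.001]
wrist_force: [-0.8, 1.1, 1.6]
grip_width: 0.033
grip_force: 59.4
t: 13.33
tcp_pos: [0.4571, -0.0885, 0.0344]
tcp_rot: [-0.408, 0.913, -0.0, 0.002]
wrist_force: [-1.0, 1.4, 8.2]
grip_width: 0.0327
grip_force: 59.9
```

```bash
python3 -m crank '[[[-1,0,0,-1,0],[-1,0,0,-4,0],[-1,0,0,-8,0],[-1,0,0,-12,0],[-1,0,0,-15,0]]]'; python3 - <<'E'
from h import *
go((.428,.2925,.185),np.radians(137.8))
E
```

```text
t: 13.75
tcp_pos: [0.4561, -0.0889, 0.1859]
tcp_rot: [-0.408, 0.913, -0.001, 0.001]
wrist_force: [1.6, 0.3, -1.4]
grip_width: 0.0332
grip_force: 59.8
shift cm [-26.51  27.56   0.06] turn 0.0053436206436350275 j7 1.725624646950723 tooly 2.410407329891821
```

```bash
python3 -m crank '[[[-1,-2.7,2.8,0,0],[-1,-5.4,5.6,0,0],[-1,-8.1,8.4,0,0],[-1,-10.8,11.2,0,0],[-1,-13.5,14,0,0]]]'>/dev/null; python3 -m crank '[[[-1,-2.7,2.8,0,0],[-1,-5.4,5.6,0,0],[-1,-8.1,8.4,0,0],[-1,-10.8,11.2,0,0],[-1,-13,13.5,0,0]]]'>/dev/null;  python3 -m crank '[[[-1,0,0,3,0],[-1,0,0,6,0],[-1,0,0,9,0],[-1,0,0,10,0],[-1,0,0,10,0]]]'; python3 -m crank '[[[-1,0,0,0,0],[-1,0,0,0,0]]]'; python3 - <<'E'
from h import *
import pickle
go((.428,.2925,.0454),np.radians(137.8))
p,R=tcp(); c=cam("wrist"); pickle.dump(c,open("v7.pkl","wb")); f=c["frame"]; g=cv2.cvtColor(f,cv2.COLOR_BGR2GRAY)
q=proj(c,p+[0,0,.0196]); u,v=q.astype(int); print("pred cap top",q)
print(g[v-44:v+44:4,u-52:u+52:4])
print("mouth pred",proj(c,(.428,.2925,.025)))
E
```

```text
t: 15.0
tcp_pos: [0.4271, 0.2902, 0.0812]
tcp_rot: [-0.407, 0.913, -0.001, -0.002]
wrist_force: [0.1, -0.5, -1.5]
grip_width: 0.0327
grip_force: 59.8
t: 15.17
tcp_pos: [0.429, 0.2925, 0.0844]
tcp_rot: [-0.407, 0.913, 0.0, 0.001]
wrist_force: [-0.9, 0.9, 0.1]
grip_width: 0.0327
grip_force: 59.8
shift cm [0.08 0.08 3.9 ] turn 0.004590147598866334 j7 0.8153237002260981 tooly 2.4096538568470525
pred cap top [314.97217375 283.79510281]
[[215 215 171 160 159 132 166  34 107 144 149 143 151 151 152 154 152 154
  155 131  38  96 155 158 161 164]
 [222 221 130 129 111  43  90 119 136 140 145 146 151 152 153 154 153 154
  153 154 144  58  57  86 129 128]
 [199 193 128 130  75  28 110 134 141 135 149 150 152 163 156 161 150 154
  155 153 151 143  30  50 130 129]
 [ 35 118 130 130  41  71 135 141 144 154 169 174 175 174 174 174 174 172
  168 154 152 151  74  34 127 130]
 [ 42 129 130 123  33 108 134 143 169 175 175 175 175 175 175 175 175 175
  166 170 160 152 131  30 116 129]
 [ 84 130 129 102  30 126 145 172 174 175 175 175 174 175 174 174 173 174
  172 174 168 165 144  34  78 130]
 [121 129 1
[... 1072 characters left out ...]
8  32]
 [ 38  39  35  67  41  33 140 241 244 240 235 237 240 237 234 236 226 229
  230 233 230 155  39  29  36  33]
 [ 41  39  35  77  48  37  34  99 235 244 244 244 244 245 242 238 232 233
  233 230 133  37  39  30  38  32]
 [ 39  38  39 104  51  37  36  35  36 152 229 245 245 246 245 235 233 222
  162  43  39  39  39  33  48  38]
 [ 40  40  44 159  55  37  36  37  39  39  37  41  84 106 103  80  47  36
   39  40  40  40  40  37  67  43]
 [ 40  39  38  37  34  36  37  37  36  36  40  39  38  39  37  38  39  39
   40  40  39  39  41  40  39  41]
 [ 39  39  39  36  36  37  37  35  36  36  37  39  40  40  39  40  41  40
   40  39  40  39  41  39  39  40]]
mouth pred [316.55771949 218.42845278]
```

```bash
python3 -m crank '[[[-1,0,0.05,1,0],[-1,0,0.05,2,0],[-1,0,0.05,2.5,0],[-1,0,0.05,2.8,0],[-1,0,0.05,3.1,0]]]'; python3 -m crank '[[[-1,0,0,0,0]]]'
```

```text
t: 15.63
tcp_pos: [0.4276, 0.2919, 0.0511]
tcp_rot: [-0.407, 0.913, -0.0, -0.0]
wrist_force: [0.2, 0.4, -1.2]
grip_width: 0.0328
grip_force: 59.8
t: 15.72
tcp_pos: [0.4275, 0.2919, 0.0511]
tcp_rot: [-0.408, 0.913, -0.0, -0.001]
wrist_force: [-0.2, 0.2, -0.9]
grip_width: 0.033
grip_force: 59.8
```

```bash
python3 -m crank '[[[-1,0,0,0.2,0],[-1,0,0,0.4,0],[-1,0,0,0.6,0],[-1,0,0,0.65,0],[-1,0,0,0.65,0]]]'
```

```text
t: 16.13
tcp_pos: [0.4278, 0.2921, 0.0452]
tcp_rot: [-0.407, 0.913, -0.0, -0.0]
wrist_force: [-0.1, 1.0, -1.0]
grip_width: 0.0324
grip_force: 59.8
```

```bash
python3 -m crank '[[[-1,0,0,0.1,0],[-1,0,0,0.15,0],[-1,0,0,0.15,0]]]'
```

```text
t: 16.38
tcp_pos: [0.4279, 0.2923, 0.0449]
tcp_rot: [-0.408, 0.913, -0.001, 0.001]
wrist_force: [-1.2, -1.6, 9.7]
grip_width: 0.0326
grip_force: 60.8
```

```bash
python3 -m crank '[[[-0.1,0,0,0,0],[0.1,0,0,0,0],[0.25,0,0,0,0],[0.25,0,0,0,0],[0.25,0,0,0,0]]]';  python3 -m crank '[[[0.25,0,0,-1,0],[0.25,0,0,-3,0],[0.25,0,0,-7,0],[0.25,0,0,-11,0],[0.25,0,0,-14.5,0]]]'; python3 -m crank '[[[1,4,0,0,0],[1,5,0,0,0],[1,5,0,0,0]]]'; python3 - <<'E'
from h import *
c=cam("wrist"); f=c["frame"]; g=cv2.cvtColor(f,cv2.COLOR_BGR2GRAY)
O=np.array([.4873,.2388]); ang=np.radians(137.8);Y=np.array([np.cos(ang),np.sin(ang)]);X=np.array([Y[1],-Y[0]])
m=((g>185)&(f.max(2).astype(int)-f.min(2)<40)).astype(np.uint8); m=cv2.morphologyEx(m,cv2.MORPH_OPEN,np.ones((3,3)))
n,l,s,ce=cv2.connectedComponentsWithStats(m); print("can top pred",proj(c,(*(O+.08*Y),.065)))
for i in range(1,n):
    if s[i,4]>200: q=plane(c,*ce[i],.065)[:2]; print(s[i],ce[i],((q-O)@X*1e3).round(1),((q-O)@Y*1e3).round(1))
go((.600,-.1013,.19),np.radians(137.8))
E
```

```text
t: 16.8
tcp_pos: [0.4279, 0.2921, 0.0437]
tcp_rot: [-0.407, 0.913, 0.0, -0.0]
wrist_force: [0.2, -0.5, -0.0]
grip_width: 0.0533
grip_force: 0.0
t: 17.22
tcp_pos: [0.4274, 0.2923, 0.1905]
tcp_rot: [-0.408, 0.913, 0.0, -0.0]
wrist_force: [0.6, 0.0, 0.1]
grip_width: 0.0533
grip_force: 0.0
t: 17.47
tcp_pos: [0.3922, 0.2516, 0.1885]
tcp_rot: [-0.408, 0.913, -0.002, -0.001]
wrist_force: [-0.5, -1.8, 0.6]
grip_width: 0.0849
grip_force: 0.0
can top pred [316.78155744 250.66180604]
[ 92   0  53  25 725] [119.22344828   7.87586207] -240.3 -111.1
[   0   14   79  138 5311] [38.88966296 79.2413858 ] -188.4 -233.6
[ 239   19   74   55 1944] [275.46090535  44.40277778] -182.4 45.1
[104 174  21  48 220] [114.70454545 197.73181818] -49.9 -126.1
[299 234  38  33 988] [317.60020243 249.81477733] -0.9 80.8
[ 230  260   45   53 1465] [254.83549488 279.47713311] 33.0 19.3
[483 263  40  33 787] [504.60101652 281.0317662 ] 45.8 292.3
shift cm [ 12.6  -39.04  -0.07] turn 0.004940183212124971 j7 1.0093722441544097 tooly 2.410003892460311
```

```bash
python3 -m crank '[[[1,1.2,-3.7,0,0],[1,2.4,-7.4,0,0],[1,3.6,-11.1,0,0],[1,4.8,-14.8,0,0],[1,6,-18.5,0,0]]]'>/dev/null; python3 -m crank '[[[1,1.2,-3.7,0,0],[1,2.4,-7.4,0,0],[1,3.6,-11.1,0,0],[1,4.8,-14.8,0,0],[1,6,-18.5,0,0]]]' >/dev/null; python3 -m crank '[[[1,0.6,-2,0,0],[1,0.6,-2,2,0],[1,0.6,-2,4,0],[1,0.6,-2,4,0],[1,0.6,-2,4,0]]]'; python3 - <<'E'
from tray import *
blob((hsv[...,1]>60)&(g>80)&(hsv[...,0]<40),(.600,-.101,.04),60,"oil",.04)
blob((g<70),(.600,-.101,.062),25,"oilcap",.061)
go((.600,-.1013,.026),np.radians(137.8))
E
```

```text
t: 18.77
tcp_pos: [0.6004, -0.0991, 0.1474]
tcp_rot: [-0.408, 0.913, 0.001, -0.001]
wrist_force: [0.6, 0.3, 0.1]
grip_width: 0.0854
grip_force: 0.0
oil pred (np.float64(314.0), np.float64(197.0)) [300, 176, 30, 35, 627] [314.5 190.5] -> [ 0.596  -0.1049  0.04  ] box [ 0.5974 -0.1027  0.04  ]
oilcap pred (np.float64(314.0), np.float64(205.0)) [306, 194, 17, 19, 256] [314.  202.8] -> [ 0.5988 -0.1023  0.061 ] box [ 0.5989 -0.1016  0.061 ]
shift cm [ 0.28 -0.11 12.26] turn 0.005776430998797988 j7 1.753443674618787 tooly 2.410840140246984
```

```bash
python3 -m crank '[[[0.4,0.35,-0.1,3,0],[0.4,0.35,-0.1,6.5,0],[0.4,0.35,-0.1,9.5,0],[0.4,0.35,-0.1,11.5,0],[0.4,0.35,-0.1,12.2,0]]]'>/dev/null; python3 -m crank '[[[0.4,0,0,0,0],[0.4,0,0,0,0],[0,0,0,0,0],[-1,0,0,0,0],[-1,0,0,0,0]]]'; python3 -m crank '[[[-1,0,0,0,0],[-1,0,0,0,0],[-1,0,0,0,0],[-1,0,0,0,0]]]'
```

```text
t: 19.65
tcp_pos: [0.6, -0.1026, 0.0284]
tcp_rot: [-0.407, 0.913, -0.001, 0.001]
wrist_force: [-1.0, 0.1, 14.5]
grip_width: 0.0239
grip_force: 30.1
t: 19.98
tcp_pos: [0.6, -0.1026, 0.0285]
tcp_rot: [-0.407, 0.913, -0.001, 0.001]
wrist_force: [-0.5, -0.7, 4.8]
grip_width: 0.0235
grip_force: 58.7
```

```bash
python3 -m crank '[[[-1,0,0,-1,0],[-1,0,0,-4,0],[-1,0,0,-8,0],[-1,0,0,-12,0],[-1,0,0,-16,0]]]'; python3 -m crank '[[[-1,0,0,0,0]]]' >/dev/null; python3 - <<'E'
from h import *
go((.5466,.1851,.185),np.radians(137.8))
E
```

```text
t: 20.4
tcp_pos: [0.5983, -0.1024, 0.189]
tcp_rot: [-0.408, 0.913, 0.0, -0.0]
wrist_force: [0.6, -0.6, 0.2]
grip_width: 0.023
grip_force: 59.0
shift cm [-17.45  23.36   0.99] turn 0.005419876396790091 j7 1.8058615591837313 tooly 2.4104835856449762
```

```bash
python3 -m crank '[[[-1,-2.4,3.2,0,0],[-1,-4.8,6.4,0,0],[-1,-7.2,9.6,0,0],[-1,-9.6,12.8,0,0],[-1,-12,16,0,0]]]'>/dev/null; python3 -m crank '[[[-1,-2.4,3.2,0,0],[-1,-4.8,6.4,0,0],[-1,-5.4,7.3,2,0],[-1,-5.4,7.3,6,0],[-1,-5.4,7.3,10,0]]]'>/dev/null; python3 -m crank '[[[-1,0,0,1.5,0],[-1,0,0,1.5,0],[-1,0,0,1.5,0]]]'; python3 - <<'E'
from h import *
p,R=tcp(); c=cam("wrist"); f=c["frame"]; g=cv2.cvtColor(f,cv2.COLOR_BGR2GRAY);hsv=cv2.cvtColor(f,cv2.COLOR_BGR2HSV)
q=proj(c,p+[0,0,.0335]); print("pred oil top",q)
u,v=q.astype(int); k=((g<60)).astype(np.uint8); 
print(g[v-36:v+28:4,u-40:u+40:4])
# wells: project expected mouth and sample edges of eyepiece & can
O=np.array([.4873,.2388]); ang=np.radians(137.8);Y=np.array([np.cos(ang),np.sin(ang)])
print("mouth",proj(c,(*(O-.08*Y),.025)))
m=((hsv[...,0]>8)&(hsv[...,0]<25)&(hsv[...,1]>50)&(g>95))
a=[]
for v in range(int(proj(c,(*O,.025))[1])-10,int(proj(c,(*O,.025))[1])+20,4):
    uu=np.where(m[v])[0]; a.append([uu[0],uu[-1],((plane(c,uu[0],v,.025)[:2]-O)@Y*1e3).round(1),((plane(c,uu[-1],v,.025)[:2]-O)@Y*1e3).round(1)])
print(a)
go((.5466,.1851,.0395),np.radians(137.8))
E
```

```text
t: 21.57
tcp_pos: [0.5413, 0.1826, 0.0718]
tcp_rot: [-0.408, 0.913, 0.0, -0.001]
wrist_force: [0.2, 0.8, 0.1]
grip_width: 0.0234
grip_force: 59.0
pred oil top [315.00700531 302.16510018]
[[128 127 118  34  91 141 153 160 163 166 169 170 169 167 165 155 121  41
   37 128]
 [128 127  96  31 108 149 157 159 162 165 170 170 168 166 164 137 128  50
   33 124]
 [108 148  96  34 116 153 155 158 149 116 102 110 152 165 165 139 132  60
   40 135]
 [ 40  98 116  36 117 150 153 116  40  36  35  38  36  86 142 134 132  59
   38 137]
 [ 39  45  56  36 114 148 128  38  36  37  38  39  38  39  83 134 133  52
   37  56]
 [ 39  39  39  38 110 150  89  37  43  48  53  51  50  42  47 130 131  39
   36  32]
 [ 40  38  43  40  70 171  69  46  50  53  54  54  51  51  42 126 120  25
   36  31]
 [ 38  39  37  41  37 122  75  51  52  41  42  44  45  53  42 189  46  28
   36  31]
 [ 39  39  35  42  39  33  36  47  40  35  41  41  41  51  44  32  27  27
   37  31]
 [ 37  36  36  43  36  36  34  48  42  37  44  43  40  43  40  30  27  27
   37  31]
 [ 41  39  51  75  36  36  37  37  45  40  49  50  41  40  36  
[... 443 characters left out ...]
32]]
mouth [311.80671094 234.49407756]
[[np.int64(252), np.int64(507), np.float64(-118.1), np.float64(61.0)], [np.int64(252), np.int64(504), np.float64(-118.3), np.float64(58.9)], [np.int64(252), np.int64(503), np.float64(-118.5), np.float64(58.7)], [np.int64(252), np.int64(502), np.float64(-118.7), np.float64(58.6)], [np.int64(252), np.int64(504), np.float64(-118.9), np.float64(61.3)], [np.int64(253), np.int64(508), np.float64(-118.4), np.float64(66.2)], [np.int64(253), np.int64(511), np.float64(-118.6), np.float64(70.1)], [np.int64(253), np.int64(514), np.float64(-118.9), np.float64(74.2)]]
shift cm [-0.42 -0.2   3.34] turn 0.0052155168505279015 j7 1.140039449435891 tooly 2.410279226098714
```

```bash
python3 -m crank '[[[-1,-0.47,-0.2,0,0],[-1,-0.47,-0.2,0.8,0],[-1,-0.47,-0.2,1.6,0],[-1,-0.47,-0.2,2.2,0],[-1,-0.47,-0.2,2.6,0]]]'; python3 -m crank '[[[-1,0,0,0.2,0],[-1,0,0,0.3,0]]]'
```

```text
t: 22.03
tcp_pos: [0.5462, 0.1841, 0.045]
tcp_rot: [-0.407, 0.913, -0.0, -0.0]
wrist_force: [-1.2, 0.2, -0.1]
grip_width: 0.0234
grip_force: 59.0
t: 22.2
tcp_pos: [0.546, 0.1845, 0.0422]
tcp_rot: [-0.407, 0.913, 0.0, -0.001]
wrist_force: [-0.4, -0.6, -0.5]
grip_width: 0.0232
grip_force: 59.0
```

```bash
python3 -m crank '[[[-1,0,0,0.1,0],[-1,0,0,0.2,0],[-1,0,0,0.3,0],[-1,0,0,0.35,0],[-1,0,0,0.35,0]]]'
```

```text
t: 22.62
tcp_pos: [0.5464, 0.1846, 0.0393]
tcp_rot: [-0.407, 0.913, -0.0, 0.0]
wrist_force: [0.2, -0.5, -0.6]
grip_width: 0.0232
grip_force: 59.0
```

```bash
python3 -m crank '[[[-1,0,0,0.1,0],[-1,0,0,0.15,0],[-1,0,0,0.15,0]]]'
```

```text
t: 22.87
tcp_pos: [0.5465, 0.1848, 0.039]
tcp_rot: [-0.407, 0.913, -0.001, 0.0]
wrist_force: [-1.0, -1.6, 7.8]
grip_width: 0.0235
grip_force: 60.0
```

```bash
python3 -m crank '[[[-0.2,0,0,0,0],[0.1,0,0,0,0],[0.1,0,0,0,0],[0.1,0,0,0,0],[0.1,0,0,0,0]]]';  python3 -m crank '[[[0.1,0,0,-1,0],[0.1,0,0,-3,0],[0.1,0,0,-7,0],[0.1,0,0,-11,0],[0.1,0,0,-14.5,0]]]'; python3 -m crank '[[[1,4,2,0,0],[1,8,4,0,0],[1,12,6,0,0],[1,14,8,0,0],[1,14,8,0,0]]]'; python3 -m crank '[[[1,0,0,0,0],[1,0,0,0,0]]]'; cat > chk.py <<'E'
from h import *
O=np.array([.4873,.2388]); ang=np.radians(137.8);Y=np.array([np.cos(ang),np.sin(ang)]);X=np.array([Y[1],-Y[0]])
def red(c,box):
    f=c["frame"].astype(int); m=((f[...,2]-f[...,1]>60)&(f[...,2]-f[...,0]>60)).astype(np.uint8)
    n,l,s,ce=cv2.connectedComponentsWithStats(m)
    for i in range(1,n):
        if s[i,4]>3 and box[0]<ce[i][0]<box[1] and box[2]<ce[i][1]<box[3]:
            ys,xs=np.where(l==i); j=np.argmax(ys); print("red",s[i].tolist(),ce[i].round(1),"top",xs[ys==ys.min()].mean(),"bottom",xs[ys==ys.max()].mean())
E
python3 - <<'E'
from chk import *
import pickle
for n in("wrist","scene","side"):
    c=cam(n); pickle.dump(c,open(f"v8{n}.pkl","wb")); print(n); 
    for h in(.112,.135,.157): print("  tip pred",h,proj(c,(*(O+.065*X),h)).round(1), "post-side",proj(c,(*(O+.085*X),h)).round(1))
    u,v=proj(c,(*(O+.07*X),.135)); red(c,(u-50,u+50,v-60,v+60))
c=pickle.load(open("v8wrist.pkl","rb")); f=c["frame"]; g=cv2.cvtColor(f,cv2.COLOR_BGR2GRAY)
for d,z,nm in((.08,.065,"can"),(0,.06,"eye"),(-.08,.073,"oil")):
    u,v=proj(c,(*(O+d*Y),z)).round().astype(int); print(nm,u,v); print(g[v-20:v+20:4,u-24:u+26:4])
E
```

```text
t: 23.28
tcp_pos: [0.5464, 0.1846, 0.0376]
tcp_rot: [-0.407, 0.913, 0.0, -0.0]
wrist_force: [0.8, 0.7, -0.2]
grip_width: 0.0471
grip_force: 0.0
t: 23.7
tcp_pos: [0.5461, 0.1851, 0.1854]
tcp_rot: [-0.408, 0.913, 0.0, 0.0]
wrist_force: [1.4, 0.9, 0.7]
grip_width: 0.0467
grip_force: 0.0
t: 24.12
tcp_pos: [0.384, 0.1297, 0.1819]
tcp_rot: [-0.41, 0.912, -0.003, -0.005]
wrist_force: [0.8, -0.6, -0.7]
grip_width: 0.0854
grip_force: 0.0
t: 24.28
tcp_pos: [0.3941, 0.1343, 0.1835]
tcp_rot: [-0.408, 0.913, -0.0, 0.001]
wrist_force: [0.0, 1.0, -0.7]
grip_width: 0.0851
grip_force: 0.0
wrist
  tip pred 0.112 [316.  396.6] post-side [316.  406.7]
  tip pred 0.135 [316.  413.8] post-side [315.9 423.5]
  tip pred 0.157 [316.  431.5] post-side [315.9 440.6]
scene
  tip pred 0.112 [278.6 124.7] post-side [280.9 120.5]
  tip pred 0.135 [278.3 118.4] post-side [280.6 114.2]
  tip pred 0.157 [278.  112.2] post-side [280.3 108. ]
red [279, 107, 4, 5, 15] [280.3 108.8] top 281.0 bottom 279.5
red [291, 106, 9, 5, 25] [294.3 108. ] top 294.0 bottom 294.5
side
  tip pred 0.112 [306.9 169.9] post-side [309.2 16
[... 1353 characters left out ...]
6  74 150 227 231 224  27]
 [ 23 213 223 224 225 228 228 228 228 229 231 224  24]
 [ 29  89 148 193 213 226 228 226 221 206 157  94  28]]
oil 239 326
[[ 21  22 189 196 196 160 117 128 121 120 126 128 178]
 [ 22  98 188 188 189 135 147 191 191 165 132 162 191]
 [ 25  99 193 191 182 141 128 127 197 207 158 192 192]
 [ 30  47 189 189 183 145  29  32  54 201 182 190 190]
 [ 29  29  36  49  70  65  46  57  51 189 161 155 155]
 [ 31  31  32  28  26  28  45  47  59  22  19  17  19]
 [ 31  29  29  30  28  28  32  32  28  29  27  22  21]
 [ 29  29  30  31  28  28  29  28  27  28  30  28  27]
 [ 28  30  29  31  30  29  27  28  28  24  26  29  29]
 [ 30  29  28  30  29  29  26  25  28  28  26  22  27]]
```

All three stand in their wells: the tops match the predictions to about 1 mm. Two views put the pointer at about 0.157 m. Now for the magnifier.

```bash
python3 -m crank '[[[1,1.7,-3.6,0,0],[1,3.4,-7.2,0,0],[1,5.1,-10.8,0,0],[1,6.8,-14.4,0,0],[1,8.5,-18,0,0]]]' >/dev/null; python3 -m crank '[[[1,2.8,-2.6,0,0.12],[1,5.6,-5.2,0,0.24],[1,8.4,-7.8,0,0.36],[1,11.2,-10.4,0,0.48],[1,13.5,-12.5,0,0.6]]]'>/dev/null;  python3 -m crank '[[[1,0,0,0,0.04],[1,0,0,0,0.04],[1,0,0,0,0.04]]]'; python3 - <<'E'
from tray import *
L,G=(.5223,-.2869,.018),(.4488,-.3016,.018)
print("pred lens,grip",proj(c,L),proj(c,G)); go((*G[:2],.012),np.radians(101.3))
u,v=proj(c,G).astype(int)
print(g[max(v-60,0):v+60:4,u-40:u+40:4])
E
```

```text
t: 25.52
tcp_pos: [0.4741, -0.2334, 0.1827]
tcp_rot: [-0.1, 0.995, 0.0, 0.0]
wrist_force: [-0.1, 1.0, -0.8]
grip_width: 0.0852
grip_force: 0.0
pred lens,grip [256.42789476 216.72788378] [252.89311575 144.70994613]
shift cm [ 3.87 -6.28 17.07] turn 0.004679657254477831 j7 1.499900991970691 tooly 1.7726981895247336
[[ 27  28  26  26  27  27  17 112 142 184 174 140 119  45  26  29  27  27
   27  29]
 [ 28  29  27  28  27  28  21 112 133 145 139 140 120  45  24  27  27  27
   28  28]
 [ 28  27  26  28  27  26  20 111 133 136 139 140 118  44  26  28  27  28
   29  26]
 [ 28  29  28  29  27  28  19 112 134 136 139 138 118  40  25  26  28  28
   27  28]
 [ 26  27  28  28  27  29  19 114 134 135 138 141 118  40  25  27  27  26
   27  26]
 [ 26  29  29  26  27  28  20 115 135 136 139 140 118  40  28  28  28  27
   28  25]
 [ 28  29  28  29  26  26  20 114 135 135 138 139 115  40  27  26  27  30
   28  26]
 [ 29  27  27  26  29  28  21 113 134 136 139 140 106  39  28  27  30  30
   27  27]
 [ 28  29  29  28  30  28  22 113 134 136 138 139 117  27  28  28  28  27
   27  28]
 [ 27  29  28  29  2
[... 1065 characters left out ...]
  29  29
   28  28]
 [ 29  28  27  29  27  30  28  33  88  89  95  95  66  24  27  29  29  28
   28  29]
 [ 30  28  29  29  29  28  28  28  28  40  41  38  22  23  28  28  29  28
   28  28]
 [ 24  25  28  29  28  31  28  23  27  39  42  36  24  23  26  25  28  28
   29  28]
 [ 20  21  19  21  23  23  20  44  40  35  34  26  65  32  25  25  27  26
   28  29]
 [ 28  20  18  21  20  27  56  28  25  27  26  28  25  30  87  35  26  24
   26  30]
 [ 26  19  19  21  17  31  25  84 138 152 151 142  86  29  22  77  58  27
   26  29]
 [ 19  21  20  20  23  33 137 156 157 159 159 160 161 157  65  44  72  29
   28  26]
 [ 22  20  18  21  25 139 155 156 157 158 159 160 160 161 162  71  47  88
   25  26]]
```

```bash
python3 - <<'E'
from tray import *
C=[]
for v in range(90,160,4):
    us=np.where(g[v,225:280]>75)[0]+225; C.append(plane(c,(us[0]+us[-1])/2,v,.018)[:2])
C=np.array(C); vx,vy,x0,y0=cv2.fitLine(C.astype(np.float32),2,0,.001,.001).ravel(); yaw=np.degrees(np.arctan2(vy,vx))%180
print("handle yaw",yaw,"width mm",1e3*np.linalg.norm(plane(c,us[0],v,.018)-plane(c,us[-1]+1,v,.018)))
# lens glass
m=(g>120).astype(np.uint8); m[:180]=0; m[300:]=0; m[:,:200]=0; m[:,310:]=0
e=max(cv2.findContours(m,0,1)[0],key=cv2.contourArea); (u,v),w,a=cv2.fitEllipse(e); L=plane(c,u,v,.014)[:2]; print("lens",u,v,w,L)
d=np.array([vx,vy]); d*=np.sign(d[0]); 
ends=[v for v in range(150,190) if g[v,250]>75]; F=plane(c,250,max(ends),.018)[:2]; print("handle front to lens",(L-F)@d, "lens off handle line",np.cross(d,L-[x0,y0]))
G=np.array([x0,y0])+d*((L-[x0,y0])@d-.075); print("grip",G)
go((*G,.011),np.radians(yaw+90))
E
```

```text
handle yaw 9.588971 width mm 22.46721134364365
lens 251.6181182861328 214.01876831054688 (44.48432540893555, 50.5418586730957) [ 0.52200732 -0.29191592]
handle front to lens 0.046056071111335625 lens off handle line 0.0002589761146833819
grip [ 0.44809835 -0.30466469]
shift cm [ 4.   -6.61 17.17] turn 0.03535742294073607 j7 1.4997948593261394 tooly 1.77351290714026<stdin>:11: DeprecationWarning: Arrays of 2-dimensional vectors are deprecated. Use arrays of 3-dimensional vectors instead. (deprecated in NumPy 2.0)
```

```bash
python3 -m crank '[[[0.2,2,-3.3,1,0.035],[0.2,4,-6.6,3,0.035],[0.2,4,-6.6,6.5,0.035],[0.2,4,-6.6,10,0.035],[0.2,4,-6.6,13.5,0.035]]]' >/dev/null; python3 -m crank '[[[0.2,0,0,0,0],[0.2,0,0,0,0]]]'; python3 - <<'E'
from h import *
go((.4481,-.3047,.012),np.radians(99.6))
E
```

```text
t: 26.2
tcp_pos: [0.4469, -0.3041, 0.047]
tcp_rot: [-0.084, 0.996, 0.001, -0.001]
wrist_force: [0.9, 0.1, 0.2]
grip_width: 0.0512
grip_force: 0.0
shift cm [-0.12 -0.09  3.49] turn 8.440017097588459e-05 j7 1.392106665351635 tooly 1.738432335157328
```

```bash
python3 -m crank '[[[0.2,-0.1,-0.1,1.5,0],[0.2,-0.1,-0.1,2.5,0],[0.2,-0.1,-0.1,3.3,0],[0.2,-0.1,-0.1,3.4,0],[-0.2,-0.1,-0.1,3.4,0]]]'; python3 -m crank '[[[-0.5,0,0,0,0],[-1,0,0,0,0],[-1,0,0,0,0],[-1,0,0,0,0],[-1,0,0,0,0]]]'; python3 -m crank '[[[-1,0,0,0,0],[-1,0,0,0,0],[-1,0,0,0,0]]]'
```

```text
t: 26.62
tcp_pos: [0.4486, -0.3068, 0.0143]
tcp_rot: [-0.082, 0.997, -0.0, 0.0]
wrist_force: [-0.0, 0.9, -0.0]
grip_width: 0.0403
grip_force: 0.0
t: 27.03
tcp_pos: [0.4488, -0.307, 0.0148]
tcp_rot: [-0.082, 0.997, -0.0, 0.001]
wrist_force: [-1.1, -0.1, 5.9]
grip_width: 0.0226
grip_force: 59.8
t: 27.28
tcp_pos: [0.4489, -0.307, 0.0148]
tcp_rot: [-0.082, 0.997, -0.0, 0.001]
wrist_force: [-1.4, 0.8, 5.5]
grip_width: 0.0217
grip_force: 59.8
```

```bash
python3 -m crank '[[[-1,0,0,-1,0],[-1,0,0,-3,0],[-1,0,0,-6,0],[-1,0,0,-9,0],[-1,0,0,-12,0]]]'; python3 -m crank '[[[-1,0,0,-2,0],[-1,0,0,-4,0],[-1,0,0,-5,0],[-1,0,0,-5,0]]]'; python3 - <<'E'
from h import *
from chk import O,X,Y
p,R=tcp(); c=cam("wrist"); f=c["frame"]; g=cv2.cvtColor(f,cv2.COLOR_BGR2GRAY); cv2.imwrite("pics/lift.png",f)
Lt=R.apply([-.074,0,0]); print("tool x",R.apply([1,0,0]),"pred lens",proj(c,p+Lt+[0,0,-.0058]))
T=O-.075*X; print("target",T); go((*T,.19),np.radians(137.8)); print(observe()["moment"],observe()["wrist_force"])
E
```

```text
t: 27.7
tcp_pos: [0.4477, -0.3067, 0.1353]
tcp_rot: [-0.082, 0.997, 0.0, -0.0]
wrist_force: [0.6, -0.1, -1.1]
grip_width: 0.0223
grip_force: 59.0
t: 28.03
tcp_pos: [0.4496, -0.3075, 0.1862]
tcp_rot: [-0.082, 0.997, -0.001, 0.002]
wrist_force: [0.2, -0.3, -0.1]
grip_width: 0.0223
grip_force: 59.0
tool x [-0.98659602 -0.16314941 -0.00325038] pred lens [316.02228169 358.91656029]
target [0.43692096 0.18323966]
shift cm [-6.86 48.59 -0.6 ] turn -0.6703974269672015 j7 1.6194696100864754 tooly 1.7346662822809844
[-0.01702702 -0.00709834  0.05058563] [-1.39531723  0.59236289 -0.52441932]
```

```bash
python3 -m crank '[[[-1,-0.9,3.8,-0.1,0],[-1,-1.8,7.6,-0.2,0],[-1,-2.7,11.4,-0.3,0],[-1,-3.6,15.2,-0.4,0],[-1,-4.5,19,-0.5,0]]]'>/dev/null; python3 -m crank '[[[-1,-0.9,3.8,0,0],[-1,-1.8,7.6,0,0],[-1,-2.7,11.4,0,0],[-1,-3.4,15.2,0,0],[-1,-4,18,0,0]]]'>/dev/null; python3 -m crank '[[[-1,0,0,0,-0.11],[-1,0,0,0,-0.23],[-1,0,0,0,-0.35],[-1,0,0,0,-0.47],[-1,0,0,0,-0.58]]]'; python3 -m crank '[[[-1,0,0,0,-0.09],[-1,0,0,0,-0.09],[-1,0,0,0,-0.09]]]' ; python3 - <<'E'
from h import *
from chk import O,X,Y
T=O-.075*X; go((*T,.185),np.radians(137.8)); p,_=tcp(); print(p,(p[:2]-O)@X,(p[:2]-O)@Y)
E
```

```text
t: 29.33
tcp_pos: [0.4705, 0.0716, 0.1873]
tcp_rot: [-0.367, 0.93, 0.0, -0.002]
wrist_force: [-0.4, 0.5, -1.0]
grip_width: 0.0223
grip_force: 59.1
t: 29.58
tcp_pos: [0.4708, 0.0716, 0.1876]
tcp_rot: [-0.404, 0.915, 0.001, -0.001]
wrist_force: [-1.0, -0.9, -1.1]
grip_width: 0.0223
grip_force: 59.1
shift cm [-5.97 10.03  0.27] turn -0.002252886143466526 j7 1.403579227456531 tooly 2.4028108231047196
[0.47082553 0.07156942 0.18757927] -0.1349514242857647 -0.10012786234928125
```

```bash
python3 -m crank '[[[-1,0,3,0,0],[-1,0,6,0,0],[-1,-1,9,0,0],[-1,-2.5,10,0,0],[-1,-4.5,10,0,0]]]' >/dev/null; python3 -m crank '[[[-1,-1,0,0,0],[-1,-1.4,0,0,0],[-1,-1.4,0,0,0],[-1,-1.4,0,0,0]]]'; cat > lens.py <<'E'
from chk import *
for n in("scene","side","wrist"):
    c=cam(n); f=c["frame"]; g=cv2.cvtColor(f,cv2.COLOR_BGR2GRAY); cv2.imwrite(f"pics/fin_{n}.png",f); p,R=tcp()
    L=p+R.apply([-.074,0,0])+[0,0,-.0058]; u,v=proj(c,L); print(n,"pred lens",(u.round(1),v.round(1)),"tip@.157",proj(c,(*(O+.065*X),.157)).round(1))
    red(c,(u-40,u+40,v-40,v+60))
    if n=="wrist":
        u,v=int(u),int(v); print(u,v); print(g[v-60:min(v+60,400):5,u-55:u+60:5])
p,R=tcp(); print("lens local mm by tcp",(L[:2]-O)@X*1e3,(L[:2]-O)@Y*1e3,L[2], "tool z",R.apply([0,0,1]).round(4))
E
python3 lens.py
```

```text
t: 30.33
tcp_pos: [0.4369, 0.1817, 0.1883]
tcp_rot: [-0.404, 0.915, -0.0, -0.001]
wrist_force: [-0.3, -0.1, -0.8]
grip_width: 0.0218
grip_force: 59.2
scene pred lens (np.float64(269.7), np.float64(119.6)) tip@.157 [278.  112.2]
red [279, 107, 4, 2, 5] [280.4 107.4] top 281.0 bottom 279.5
red [291, 106, 9, 5, 24] [294.1 108. ] top 294.0 bottom 294.5
side pred lens (np.float64(298.7), np.float64(156.1)) tip@.157 [306.7 157.9]
red [308, 156, 3, 2, 5] [309.2 156.4] top 309.0 bottom 309.5
red [320, 171, 8, 5, 32] [323.1 173.1] top 322.25 bottom 323.5
red [321, 183, 6, 3, 11] [323.  184.1] top 321.5 bottom 323.0
wrist pred lens (np.float64(315.5), np.float64(358.8)) tip@.157 [317.3 391. ]
315 358
[[ 34  32  33  32  33  30  30  79 125 142  68  98  99 121 137 127 113  29
   26  33  32  32  32]
 [ 30  30  31  32  31  28  32  86 124 131  88  80  81 127 137 126 103  30
   26  31  31  31  29]
 [ 32  32  34  32  31  41  46 135 115 129 130 132 132 134 132 159 123  31
   24  32  31  31  32]
 [ 33  33  31  32  29 111  54 179 217  29  38  39  41  41  87 230  91  37
   25  32  33  33  33]
 [ 37  31  3
[... 1049 characters left out ...]
  32]
 [ 30  31  30  31  31  33  31  32  31  32  31  30  32  31  26  28  25  27
   27  31  32  31  31]
 [ 31  31  32  30  32  31  30  30  32  32  31  30  30  29  28  25  25  25
   25  31  31  30  30]
 [ 32  32  31  29  30  32  32  31  32  31  31  32  30  27  28  26  26  27
   26  31  31  31  30]
 [ 31  32  30  29  30  30  30  30  31  31  31  31  30  31  26  25  25  28
   25  31  31  30  31]
 [ 31  32  30  29  30  30  30  30  32  30  30  31  33  30  31  30  25  25
   27  32  31  29  29]
 [ 31  29  31  29  27  29  29  31  30  31  32  31  31  30  29  29  24  24
   24  29  31  31  31]]
lens local mm by tcp -2.489083935388658 -1.136194977979764 0.18246561097913905 tool z [-0.0011 -0.0013 -1.    ]
```

```bash
python3 -m crank '[[[-1,-0.2,0.1,0.6,0],[-1,-0.2,0.1,1.2,0],[-1,-0.2,0.1,1.8,0],[-1,-0.2,0.1,2.4,0],[-1,-0.2,0.1,2.6,0]]]'>/dev/null; python3 -m crank '[[[-1,0,0,0,0],[-1,0,0,0,0],[-1,0,0,0,0]]]'; cat > fin.py <<'E'
from chk import *
p,R=tcp(); L=p+R.apply([-.0745,0,0])+[0,0,-.0058]
print("lens local mm",(L[:2]-O)@X*1e3,(L[:2]-O)@Y*1e3,L[2])
for n in("scene","side"):
    c=cam(n); f=c["frame"].astype(int); g=cv2.cvtColor(c["frame"],cv2.COLOR_BGR2GRAY); cv2.imwrite(f"pics/fin_{n}.png",c["frame"])
    u,v=proj(c,L); print(n,"pred lens",u.round(1),v.round(1),"tip@.157",proj(c,(*(O+.065*X),.157)).round(1))
    a=np.linspace(0,2*np.pi,72); r=np.array([proj(c,L+[.034*np.cos(t),.034*np.sin(t),0]) for t in a]); print("rim line box pred",r.min(0).round(1),r.max(0).round(1))
    red(c,(u-40,u+40,v-40,v+60))
    u,v=int(round(u)),int(round(v)); print("gray from",u-22,v-16); print(g[v-16:v+18,u-22:u+24:2])
E
python3 fin.py
```

```text
t: 31.15
tcp_pos: [0.438, 0.1852, 0.1629]
tcp_rot: [-0.405, 0.914, 0.0, 0.0]
wrist_force: [0.9, 0.4, -0.5]
grip_width: 0.0222
grip_force: 59.2
lens local mm 1.657952967924389 0.5524947158369202 0.15713788857177297
scene pred lens 270.2 125.8 tip@.157 [278.  112.2]
rim line box pred [257.8 118. ] [282.6 134. ]
red [279, 107, 4, 5, 15] [280.3 108.8] top 281.0 bottom 279.5
red [291, 106, 8, 5, 21] [293.6 108.1] top 291.5 bottom 294.5
gray from 248 110
[[ 61  61  60  61  61  60  62  61  61  58  57  60  61  59 119 123 103  87
  128 126 126  89  75]
 [ 60  60  61  63  61  62  62  61  59  59  61  60  69  62  72 121  95 114
  101 129 114  97  73]
 [ 59  60  61  61  60  60  60  58  58  60  61  64  71  69  57  92  86 145
  120 113  56 123 110]
 [ 60  62  59  58  57  58  57  60  59  61  60  65  64  82  64  59  54 143
  120  56  56 127 151]
 [ 63  61  59  61  60  59  59  58  60  60  59  66  65  91  84  64  55 135
  129  59  58 130 159]
 [ 62  61  58  61  63  60  61  59  60  61  63  64  64  91 102  81  61 115
  126  59  57 130 168]
 [ 62  60  60  59  63  64  64  60  61  60  64  64  60  90 100 103
[... 5614 characters left out ...]
159 184 160 132  93]
 [237 125 131 115 103  97  71  65  66  65  66  65  66  66  66 141 182 167
  187 199 160 132  82]
 [234 122 123 112  99  72  65  66  66  66  66  66  67  67  66 150 198 164
  198 205 160 141  99]
 [232 117 117 108  86  65  65  66  66  66  66  67  67  66  68 142 190 143
  194 205 161 168 171]
 [220  85 103  94  66  65  65  64  67  66  66  67  68  65  66 102 168 168
  184 196 159 165 211]
 [201  56  63  65  65  65  66  66  68  67  67  66  65  65  65 102 167 168
  170 171 156 173 217]
 [ 79  61  65  66  66  66  66  66  67  66  68  65  65  66  67  85 161 168
  159 163 157 171 219]
 [ 58  64  66  65  66  67  68  67  65  68  67  67  66  66  65  67 131 167
  153 158 154 166 217]]
```

Both fixed views agree with the predicted lens height: the glass is at (301,161) in the side view. The pointer is at about 0.155–0.157 m. I'll make a last small centring move, let it settle and hand in.

```bash
python3 -m crank '[[[-1,0.1,-0.05,0.1,0],[-1,0.1,-0.05,0.1,0],[-1,0.1,-0.05,0.1,0],[-1,0.1,-0.05,0.1,0],[-1,0.1,-0.05,0.1,0]]]'; python3 -m crank '[[[-1,0,0,0,0],[-1,0,0,0,0],[-1,0,0,0,0],[-1,0,0,0,0]]]'; python3 - <<'E'
from chk import *
p,R=tcp(); L=p+R.apply([-.0745,0,0])+[0,0,-.0058]; print((L[:2]-O)@X*1e3,(L[:2]-O)@Y*1e3,L[2])
for n in("scene","side"):
    c=cam(n); g=cv2.cvtColor(c["frame"],cv2.COLOR_BGR2GRAY); u,v=proj(c,(*(O+.098*X),.195)); print(n,"post top pred",u,v); u,v=int(round(u)),int(round(v)); print(g[v-6:v+7,u-6:u+8])
E
```

```text
t: 31.67
tcp_pos: [0.4376, 0.1839, 0.1618]
tcp_rot: [-0.405, 0.914, 0.0, 0.0]
wrist_force: [0.5, 0.2, -1.5]
grip_width: 0.0223
grip_force: 59.2
t: 32.0
tcp_pos: [0.4376, 0.1839, 0.1618]
tcp_rot: [-0.405, 0.914, 0.0, 0.0]
wrist_force: [-0.1, -0.0, -0.8]
grip_width: 0.0221
grip_force: 59.2
0.42423598562561166 -0.04147028865540993 0.15600310355129238
scene post top pred 281.366070859157 94.29253173845532
[[ 69  90 113 119 118 116 116 117 116 116 115 114 109 153]
 [ 94 115 118 118 119 118 116 118 118 118 118 118 117 112]
 [110 118 118 118 120 118 117 118 117 118 118 118 118 116]
 [114 117 116 117 118 118 116 116 117 117 116 119 119 118]
 [114 117 117 117 119 115 135 142 130 119 118 120 121 117]
 [107 119 117 118 118 123 186 196 186 146 120 120 119 111]
 [ 78 104 109 114 114 135 212 221 215 165 123 118 110  91]
 [ 70  63  80  96 100 110 189 196 177 132 109 103  78  63]
 [111  69  60  61  62  95 131 133 124 109  74  60  62  61]
 [169 131  85  63  58  97 134 139 132 114  75  60  78 103]
 [182 182 153 118 107 101 127 139 130 113  87 104 126 151]
 [139 175 186 173 172 139 122 129 121 119 129 
[... 194 characters left out ...]
5  86  85  85  84  86  86  86  85  85  86  86  85]
 [ 85  85  86  85  85  85  85  85  85  86  85  86  85  86]
 [ 87  88  85  83  83  85  85  86  86  85  87  87  87  86]
 [ 95  99  88  68  68  85  85  86  86  85  85  86  87  88]
 [ 68  78  85  70  69  85  90  93  84  85  86  87  87  88]
 [ 66  69  76  70  69  96 131 138  93  85  85  86  87  86]
 [ 63  69  72  74  86 144 197 179 128  86  87  86  86  85]
 [ 62  66  67  69  86 126 168 162 130  87  86  88  87  86]
 [ 65  65  73  86  86 127 170 163 131  86  86  87  87  86]
 [ 63  63  71  85  86 125 167 160 131  85  86  87  86  87]
 [ 60  72  86  85  86 114 143 147 132  86  87  86  87  86]
 [ 59  72  86  84  86 128 170 160 131  86  86  87  87  88]]
```

```bash
python3 -c "
from plant import sign_off
print(sign_off())"
```

```text
the job is handed in; nothing more can be done
None
```

I handed the job in at about 32 s of robot time: the can, eyepiece and oil bottle are each down in their wells, and the magnifier is held level over the eyepiece with its lens centre at an estimated 0.156 m, against a pointer height read as about 0.157 m; the hand-in returned no verdict.

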